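Pull a document case from behind and leave an out-marker

TASK

Clear the card box and the knobbed weight that stand in front of the document case onto the felt mat, take the case out and stand it upright in the wooden tray, square with the tray, and only then stand the plywood out-marker squarely in the middle of the place the case has left. Last, put the card box and the weight back where each of them stood, the card box turned as it was. Set everything down upright without dropping it, and leave the hand stamp and the roll of tape alone.

Things in the scene. Friction and masses are not known exactly. Their poses are not given: they have to be found in the camera images.
- case: The document case: a kraft cardboard box 44 mm deep (its x) by 110 mm wide (its y) by 85 mm high, about 0.3 kg, black finger hole and paper label on its front (-x) face. Stands at the back of the bay, 10 mm behind the card box and the weight; take it across its 44 mm depth. Origin: centre of its underside; z up.
- card_box: Small kraft cardboard index-card box, 60 mm (x) by 72 mm (y) by 55 mm high, with a wooden grip bar on its lid: 16 mm thick (x), 50 mm long (y), 30 mm high, so 85 mm high in all; about 0.25 kg. Starts on the bay in front of the left or right half of the case. Origin: centre of its underside; z up.
- weight: Round steel document weight: a disc 60 mm in diameter and 40 mm high with a dark upright knob on it, 24 mm in diameter and 30 mm high, so 70 mm high in all; about 0.55 kg. Starts on the bay beside the card box (some 10 mm between them). Origin: centre of its underside; z up.
- marker: Plywood out-marker (placeholder): an upright board 12 mm thick (x), 100 mm wide (y), on a foot 34 mm (x) by 100 mm (y) by 8 mm high; 75 mm high in all, about 0.15 kg, the same from front and back. Starts standing on the table. Origin: centre of its underside; z up.
- bay: Fixed low grey steel shelf tray, 170 mm (x) by 200 mm (y), floor 10 mm above the table, 18 mm high lips at the back (+x) and sides. Origin: at table height under the middle of the back place, where the case starts (within 3 mm) and the marker must go, long side along the bay's y. The floor spans x -115 to +50, y -95 to +95 mm; card box and weight start at x -63, y +41 and -41 mm, either way round.
- mat: The side area: a fixed flat grey felt-covered mat on the table, 200 mm (x) by 140 mm (y), 4 mm thick. Origin: centre of its underside; z up.
- tray: Fixed open wooden tray, 100 mm (x) by 160 mm (y) outside, walls 4 mm thick and 20 mm high, floor 4 mm thick. The case fits in with its long side along the tray's y. Origin: centre of its underside; z up.
- stamp: Bystander: a rubber hand stamp with a turned dark wooden handle, 32 mm by 57 mm, 80 mm high. Origin: centre of its underside.
- tape: Bystander: a roll of paper tape lying flat, 84 mm across, 24 mm high, beyond the bay. Origin: centre of its underside.

How it is judged (in metres and radians):
On the way, in this order (a step that is already met when the one before it is completed fails the run):
1. the card box and the weight both stand on the mat, released (x of card_box in the frame of mat between -0.085 and 0.085 m and y of card_box in the frame of mat between -0.055 and 0.055 m and height (world z) of each of card_box, weight below 0.01 m and linear speed of each of card_box, weight below 0.02 m/s and angle between each of card_box, weight's own z axis and vertical below 0.12 rad and x of weight in the frame of mat between -0.085 and 0.085 m and y of weight in the frame of mat between -0.055 and 0.055 m and contact force between the fingers and card_box below 0.1 N and contact force between the fingers and weight below 0.1 N), for 0.2 s.
2. the case stands upright in the tray, released, while the card box and the weight are on the mat (x of case in the frame of tray between -0.027 and 0.027 m and y of case in the frame of tray between -0.024 and 0.024 m and height (world z) of case below 0.012 m and angle between the x axis of case and the x axis of tray, either way round below 0.3 rad and linear speed of each of case, card_box, weight below 0.02 m/s and angle between each of case, card_box, weight's own z axis and vertical below 0.12 rad and contact force between the fingers and case below 0.1 N and x of card_box in the frame of mat between -0.085 and 0.085 m and y of card_box in the frame of mat between -0.055 and 0.055 m and height (world z) of each of card_box, weight below 0.01 m and x of weight in the frame of mat between -0.085 and 0.085 m and y of weight in the frame of mat between -0.055 and 0.055 m), for 0.2 s.
3. the marker stands in the case's place, released, while the card box and the weight are still on the mat (horizontal distance between marker and bay below 0.015 m and angle between the x axis of marker and the x axis of bay, either way round below 0.15 rad and height (world z) of marker below 0.016 m and linear speed of each of marker, card_box, weight below 0.02 m/s and angle between each of marker, card_box, weight's own z axis and vertical below 0.12 rad and contact force between the fingers and marker below 0.1 N and x of card_box in the frame of mat between -0.085 and 0.085 m and y of card_box in the frame of mat between -0.055 and 0.055 m and height (world z) of each of card_box, weight below 0.01 m and x of weight in the frame of mat between -0.085 and 0.085 m and y of weight in the frame of mat between -0.055 and 0.055 m), for 0.2 s.
At the end, for the whole second after the job is handed in: Case upright inside the tray, square within 0.3 rad; marker upright within 15 mm of the middle of the bay's back place, square within 0.15 rad; card box and weight upright within 12 mm of where each stood, card box square with the bay within 0.2 rad; all released, at rest (x of case in the frame of tray between -0.027 and 0.027 m and y of case in the frame of tray between -0.024 and 0.024 m and height (world z) of case below 0.012 m and angle between the x axis of case and the x axis of tray, either way round below 0.3 rad and linear speed of each of case, marker, card_box, weight below 0.02 m/s and angle between each of case, marker, card_box, weight's own z axis and vertical below 0.12 rad and horizontal distance between marker and bay below 0.015 m and angle between the x axis of marker and the x axis of bay, either way round below 0.15 rad and height (world z) of marker below 0.016 m and distance of each of card_box, weight from where it was at the start of the episode below 0.012 m and angle between the x axis of card_box and the x axis of bay, either way round below 0.2 rad and contact force between the fingers and case below 0.1 N and contact force between the fingers and card_box below 0.1 N and contact force between the fingers and weight below 0.1 N and contact force between the fingers and marker below 0.1 N); the robot touches nothing.
It fails at once if the hand stamp or the roll of tape is disturbed (moved more than 30 mm) (distance of any of stamp, tape from where it was at the start of the episode above 0.03 m).
It fails at once if a thing is dropped (falls free by more than about 25 mm) ((linear speed of case above 0.7 m/s and contact force between the fingers and case below 0.05 N) or (linear speed of card_box above 0.7 m/s and contact force between the fingers and card_box below 0.05 N) or (linear speed of weight above 0.7 m/s and contact force between the fingers and weight below 0.05 N) or (linear speed of marker above 0.7 m/s and contact force between the fingers and marker below 0.05 N)).
It also fails if it takes over 131 s, if anything falls off the work surface, if the arm or the gripper's body presses on something with over 40 N, if the wrist force passes 120 N, or if a joint passes its speed limit or range.

ROBOT

A 7-joint arm with a two-finger parallel gripper is mounted at the origin on the work surface. World frame = base frame: x ahead of the robot, y to its left, z up, the work surface at z = 0. Lengths are in mm, angles in rad, forces in N, time in s.
With the tool pointing down it reaches from about 425 to 950 mm from the base axis. Payload 4.7 kg.
Tool frame: the origin (TCP) lies on the centre line of the jaws, within the pads' length; the fingertips stand 19 mm ahead of it and the grasp point (between the pads) is the TCP; z points along the fingers, y is the direction in which the jaws open and shut (so a half turn about z gives the same grasp; the last joint's range is limited). The gripper opens to 87 mm and grips with 3 to 60 N. Pads are 19 mm wide; open, the fingers measure 117 mm over their backs; the gripper's body (75 mm by 190 mm) begins 51 mm behind the grasp point.
Start: joints at [1.179, 0.469, -0.049, 1.532, 0.024, 1.141, -0.082], TCP at [239.599, -631.062, 241.573] pointing down, gripper open.
Joint ranges: [-2.59, 2.59], [-0.33, 1.99], [-1.39, 1.29], [0.1, 2.45], [-1.04, 4.18], [0.21, 1.99], [-2.66, 2.66]. Speed limits (rad/s): [2.57, 2.57, 3.14, 3.14, 3.14, 3.14, 3.14].

INTERFACE

Orientations are given as a unit quaternion [x, y, z, w].
In Python, from bench import monitor, vision, bot gives the robot as it stands.
- The arm moves only by the tool arm_command, never from a script. Its argument "series" is a list of rows, each an object of numbers: "wx", "wy", "wz": the turn, a rotation vector about the world's x, y, z in degrees; "dx", "dy", "dz": the shift along the world's x, y, z in mm; "fingers": the gripper command: -1 is shut, 1 is fully open, values between are in proportion. A call has 1 to 8 rows; each row is the pose to reach, as a shift and turn from the pose commanded when the call began; what a row does not reach only later rows make up. A row lasts 1/12 s, in which the tool goes at most 41.7 mm and 7.16 degrees, less where a joint would pass 70% of its speed; a pose out of reach is approached as far as the arm can. A call with a gripper value outside its range is refused whole. The fingers move at their own pace and stop on an object; "grip_force" is the grip in N (left out, the last holds). Time passes only in rows, so rows that repeat a pose let the fingers close. It gives the time, the measured TCP pose, the force and the opening at its end, in the units of the state.
- monitor.read_state(): the state, without advancing time (a new reading comes with each control period).
- vision.camera(name): name is "scene" or "top" or "wrist"; returns a dict with "color" (480x640x3 uint8, blue, green, red), "fx", "fy", "cx", "cy" (pixels), "pose" (4x4, takes a point from camera to world coordinates). Camera axes: x right, y down, z forward; pixel columns grow to the right and rows downward; lengths in mm; the calibration is good to about 2 mm. The wrist camera is an equidistant fisheye: a pixel r from the principal point sees the ray r / f radians off the axis. A picture is of the moment at which its call begins. There is no depth.
- bot.finish_job(): hands the job in, once; it reports no verdict.
Trained networks look in a picture, given as the dict that the camera call returned (one of the last four; its "shot" number tells which), for a name from the list of things; names that differ only in an ending like _2 or _b are one class to them, and where a whole thing is asked for, a point or a joint stands for the part that bears it (a point fixed in the world has none). Each returns a list of dicts, best first, with "confidence" (0 to 1); they miss things now and then, are a little off and sometimes report something else, mostly with a low value. They report only what shows in the picture. A call takes as long as a camera call.
- vision.boxes_of(picture, target): "centre" ([row, column] in pixels, amid what is visible of it).
The state is a dict: "t": time; "joint_positions": joint angles; "joint_vel": joint speeds; "joint_efforts": joint torques, N m; "tcp_pos": TCP position; "eef_rot": TCP orientation; "force": force on the tool from outside, world axes, zero at the start; "wrist_torque": the same for the moment, N m; "grip_width": finger opening in mm.
Only numpy, scipy, OpenCV 4.12 (cv2) and the standard library are available. Lean on these libraries where they do the work, as an engineer would, in place of code of your own. Each camera call takes 0.05 s, during which the arm holds its last target.

## Working session

There is one attempt and no reset: what is moved stays moved. The work goes in short steps, Python scripts to look and compute and a tool call to move; the robot and the scene stay as the last step left them, time stands still between calls to the robot, and variables do not carry over. Pictures are saved under pics/ and viewed, and the job is handed in when it is done.

Besides the shell and the picture viewer there is one more tool, called after "Emit:" in YAML: its name, and indented under it one key for each argument. arm_command: Moves the arm, as the interface text tells. Its arguments: {"type":"object","properties":{"series":{"type":"array"},"grip_force":{"type":"number"}},"required":["series"]}

```bash
ls; mkdir -p pics
python3 - <<'E'
from bench import monitor, vision, bot
import cv2
print(monitor.read_state())
for n in ["scene","top","wrist"]:
    p=vision.camera(n); cv2.imwrite(f"pics/{n}0.png",p["color"]); print(n,p["fx"],p["fy"],p["cx"],p["cy"],p["pose"])
    for t in ["case","card_box","weight","marker","bay","mat","tray","stamp","tape"]:
        print(t,[( [round(v) for v in d["centre"]],round(d["confidence"],2)) for d in vision.boxes_of(p,t)[:3]])
print(monitor.read_state()["t"])
E
```

```text
pics
{'t': 0.0, 'joint_positions': array([ 1.17909524,  0.46944197, -0.04857587,  1.53371559,  0.02412676,
        1.1409999 , -0.08227398]), 'joint_vel': array([-0.00118125,  0.00153918,  0.00075151, -0.00139462, -0.00226255,
       -0.00016363, -0.00127891]), 'joint_efforts': array([ 1.03221869e-04, -5.07969546e+01, -8.07039603e-02, -2.36155611e+01,
       -6.12238096e-02,  3.78966692e-02,  1.82646513e-04]), 'tcp_pos': array([ 239.34223962, -630.52693165,  240.48982662]), 'eef_rot': array([ 9.83586792e-01,  1.80432936e-01, -2.30625147e-04, -9.61925751e-04]), 'force': array([0.58276273, 0.08246639, 0.32201628]), 'wrist_torque': array([-0.00690217,  0.02846293,  0.01693331]), 'grip_width': 87.25879619827413}
scene 487.1580858887079 487.1580858887079 319.1214217717349 244.76293197809318 [[ 6.46490524e-01  5.85631568e-01 -4.88963873e-01  1.00400169e+03]
 [ 7.62728690e-01 -5.10558513e-01  3.96957114e-01 -3.30206569e+02]
 [-1.71740506e-02 -6.29575787e-01 -7.76749239e-01  6.72257744e+02]
 [ 0.00000000e+00  0.00000000e+00  0.00000000e+00  1.00000000e+00]]
case [([223, 338], 0.59)]
card_box
[... 544 characters left out ...]
00000e+00]]
case [([236, 300], 0.95)]
card_box [([277, 274], 0.68)]
weight [([276, 327], 0.77)]
marker [([216, 460], 0.81)]
bay [([258, 313], 0.74)]
mat [([315, 475], 0.64)]
tray [([332, 164], 0.66)]
stamp [([209, 190], 0.91)]
tape [([148, 279], 0.78)]
wrist 371.64829954431775 371.64829954431775 314.2623215082405 238.24276311259933 [[ 3.54732888e-01 -8.95899680e-01 -2.67447829e-01  3.13814694e+02]
 [-9.34967033e-01 -3.39571286e-01 -1.02605991e-01 -6.02897432e+02]
 [ 1.10707116e-03  2.86452623e-01 -9.58093769e-01  3.84212515e+02]
 [ 0.00000000e+00  0.00000000e+00  0.00000000e+00  1.00000000e+00]]
case []
card_box []
weight []
marker []
bay []
mat [([1, 92], 0.75)]
tray []
stamp []
tape []
1.5
```

View pics/scene0.png

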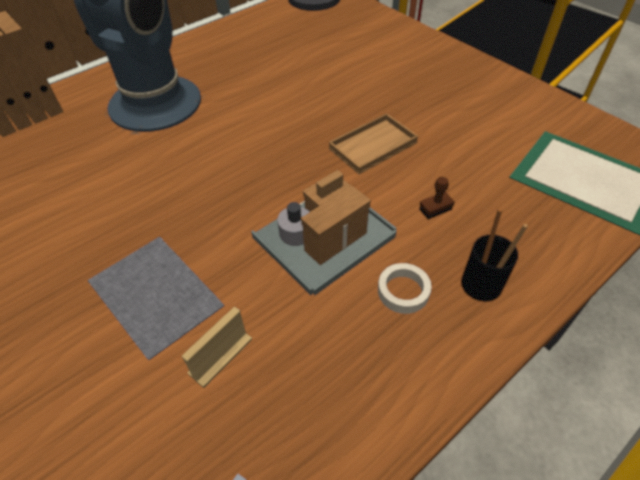

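View pics/top0.png

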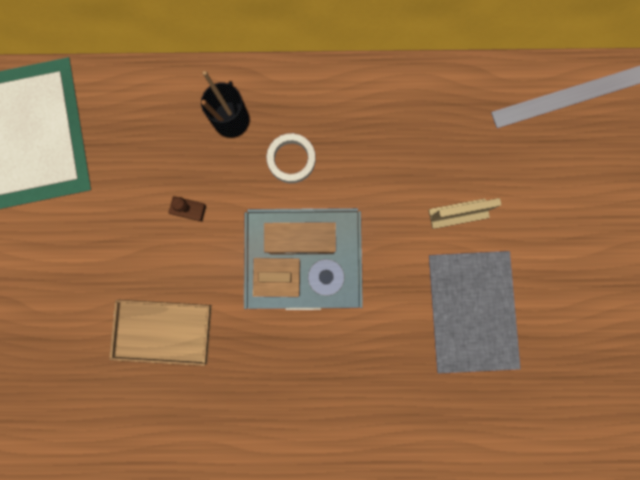

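The top view shows the bay at about (col 303, row 258), with the card box on the +y side and the weight on the −y side. The tray is at lower left (161, 332), the mat at (475, 312) and the marker at (465, 213). The scene view agrees. Next I'll zoom in to measure.

```bash
cat > h.py <<'E'
from bench import monitor, vision, bot
import cv2, numpy as np
def plane(p,u,v,z):
    # (col,row)->world at height z, pinhole
    T=p["pose"]; d=T[:3,:3]@np.array([(u-p["cx"])/p["fx"],(v-p["cy"])/p["fy"],1.])
    o=T[:3,3]; return (o+d*(z-o[2])/d[2])[:2]
def proj(p,P):
    T=p["pose"]; q=(np.atleast_2d(P)-T[:3,3])@T[:3,:3]
    return np.c_[q[:,0]/q[:,2]*p["fx"]+p["cx"], q[:,1]/q[:,2]*p["fy"]+p["cy"]]
def projw(p,P):
    T=p["pose"]; q=(np.atleast_2d(P)-T[:3,3])@T[:3,:3]
    r=np.hypot(q[:,0],q[:,1]); th=np.arctan2(r,q[:,2])
    return np.c_[q[:,0]/r*th*p["fx"]+p["cx"], q[:,1]/r*th*p["fy"]+p["cy"]]
def planew(p,u,v,z):
    x=(u-p["cx"])/p["fx"]; y=(v-p["cy"])/p["fy"]; th=np.hypot(x,y); s=np.sin(th)/max(th,1e-9)
    T=p["pose"]; d=T[:3,:3]@np.array([x*s,y*s,np.cos(th)]); o=T[:3,3]
    return (o+d*(z-o[2])/d[2])[:2]
def box(x,y,yaw,cx,cy,w,h,z):
    c,s=np.cos(yaw),np.sin(yaw)
    pts=np.array([[-w,-h],[w,-h],[w,h],[-w,h]])/2+[cx,cy]
    return np.c_[pts@np.array([[c,s],[-s,c]])+[x,y],np.full(4,z)]
E
python3 - <<'E'
from h import *
p=vision.camera("top"); c=p["color"]
cv2.imwrite("pics/t1.png",cv2.resize(c[195:325,235:375],None,fx=5,fy=4.6,interpolation=cv2.INTER_CUBIC)[:600])
hsv=cv2.cvtColor(c,cv2.COLOR_BGR2HSV)
for n,(u,v) in dict(mat=(475,312),bay=(350,230),bayl=(310,295),tray=(161,332),case=(300,236),box=(263,285),wood=(370,330),mk=(465,205),disc=(315,270),caseside=(300,248)).items(): print(n,hsv[v,u])
def rect(m,z,n,off):
    m=cv2.morphologyEx(m,cv2.MORPH_OPEN,np.ones((3,3)))
    cs,_=cv2.findContours(m,cv2.RETR_EXTERNAL,cv2.CHAIN_APPROX_NONE)
    k=max(cs,key=cv2.contourArea); k=k.reshape(-1,2)+off
    W=np.array([plane(p,a,b,z) for a,b in k],np.float32)
    (x,y),s,ang=cv2.minAreaRect(W); print(n,round(x,1),round(y,1),np.round(s,1),round(ang,2))
def sub(x0,x1,y0,y1): return hsv[y0:y1,x0:x1]
h=sub(400,560,230,400); rect(((h[...,1]<60)*255).astype(np.uint8),4,"mat",[400,230])
h=sub(230,380,195,325); rect(((h[...,1]<75)*255).astype(np.uint8),18,"bay",[230,195])
E
```

```text
mat [120   4 119]
bay [ 76  21 136]
bayl [ 92  32 137]
tray [ 16 118 193]
case [ 15 117 161]
box [ 15 125 167]
wood [ 13 151 150]
mk [ 20  97 190]
disc [114  29 173]
caseside [ 15 119 167]
mat 478.9 -257.3 [198.4 138.9] 2.48
bay 570.7 33.2 [172.1 199.8] 0.47
```

View pics/t1.png

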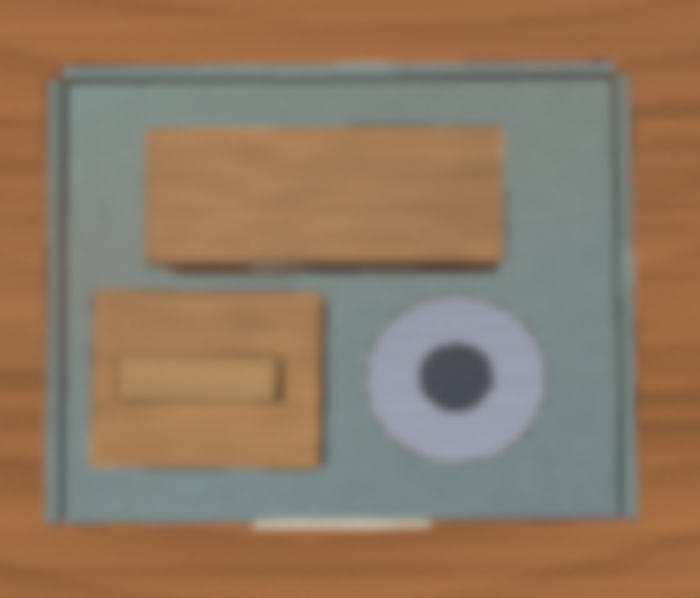

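The zoom shows clear outlines: the case top spans (146–503, 128–264) and the card box (92–323, 291–467), with its grip bar centred at about (198, 379). The weight's knob is at (456, 377). Now I'll turn these into positions and do the same for the tray and marker.

Run:
```python
from h import *
p=vision.camera("top"); c=p["color"]
def z(u,v): return u/5+235-.4, v/4.6+195-.4
for n,(u,v,h) in dict(case=(325,195,95),box=(207.5,379,65),bar=(198,378.5,95),disc=(456.5,380,50),knob=(456,377,80)).items(): print(n,plane(p,*z(u,v),h).round(1))
for n,h,pts in [("case",95,[(146,128),(503,128),(500,262),(148,262)]),("box",65,[(94,291),(323,291),(322,467),(90,467)])]:
    W=np.array([plane(p,*z(*q),h) for q in pts]).round(1);print(n,W.tolist(),W.mean(0))
A=cv2.resize(c[290:375,100:220],None,fx=5,fy=5,interpolation=cv2.INTER_CUBIC)
B=cv2.resize(c[185:240,415:515],None,fx=7,fy=7,interpolation=cv2.INTER_CUBIC)
cv2.imwrite("pics/tray.png",A);cv2.imwrite("pics/mk.png",B)
s=vision.camera("scene"); cv2.imwrite("pics/smk.png",cv2.resize(s["color"][295:395,170:265],None,fx=6,fy=6,interpolation=cv2.INTER_CUBIC))
```

```text
case [599.4  34.7]
box [538.2  74. ]
bar [537.8  74.2]
disc [537.5  -5.8]
knob [538.   -5.6]
case [[622.7, 90.6], [621.7, -20.9], [576.2, -19.5], [577.1, 89.8]] [599.425  35.   ]
box [[569.1, 110.7], [568.6, 36.9], [507.5, 37.4], [508.0, 111.6]] [538.3   74.15]
```

View pics/tray.png

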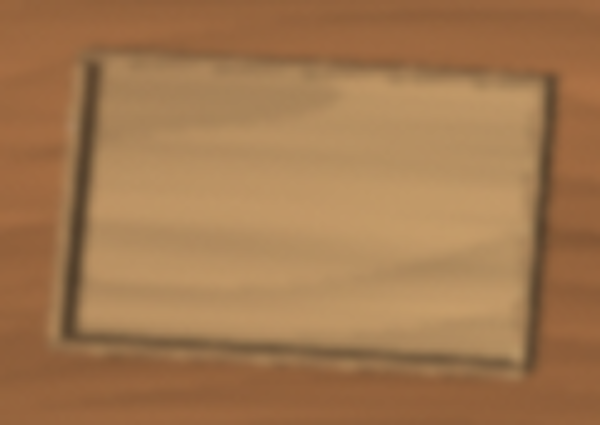

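View pics/mk.png

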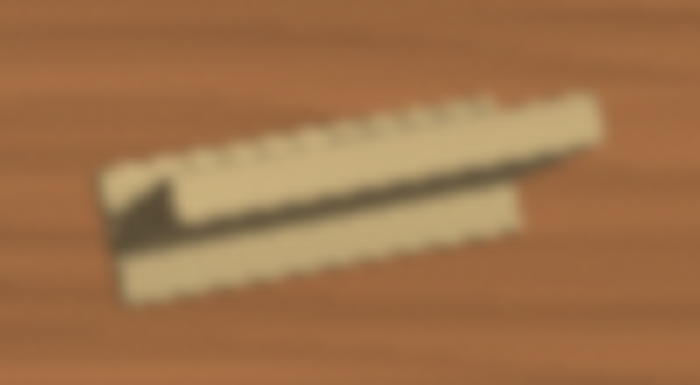

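View pics/smk.png

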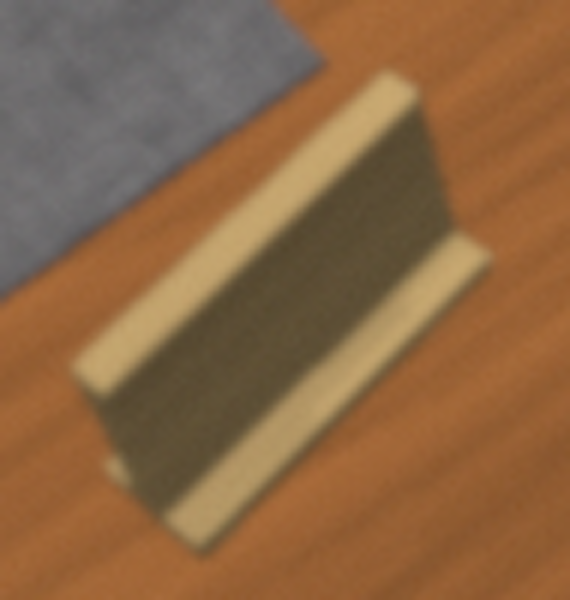

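The tray's corners are crisp, and the marker's foot and top edge show clearly in both views. I'll compute both and check them against the scene camera.

Run:
```python
from h import *
p=vision.camera("top"); s=vision.camera("scene")
def rep(n,cam,h,pts,f,ox,oy):
    W=np.array([plane(cam,u/f+ox-.4,v/f+oy-.4,h) for u,v in pts],np.float32); r=cv2.minAreaRect(W); print(n,W.mean(0).round(1),np.round(r[0],1),np.round(r[1],1),round(r[2],2), W.round(0).tolist())
rep("tray",p,20,[(84,52),(555,73),(530,372),(52,345)],5,100,290)
rep("mkfoot",p,8,[(101,172),(492,98),(522,230),(125,303)],7,415,185)
rep("mktop",p,75,[(170,180),(600,93),(603,138),(178,225)],7,415,185)
rep("mktopS",s,75,[(388,68),(418,95),(105,396),(75,370)],6,170,295)
# case/box/bar from overlay in scene
im=s["color"].copy(); im=cv2.resize(im[150:300,230:410],None,fx=4,fy=4,interpolation=cv2.INTER_CUBIC)
def ov(P,col):
    q=(proj(s,P)-[230,150])*4+1.5
    cv2.polylines(im,[np.int32(q.round())],True,col,1)
y=np.radians(-.5)
for yy,P in [(0,box(599.4,34.9,np.radians(.5),0,0,44,110,95)),(1,box(538,74.1,0,0,0,60,72,65)),(2,box(538,74.1,0,0,0,16,50,95)),(3,box(600.7,33.4,np.radians(.47),-30,0,170,200,18))]: ov(P,(0,255,0))
a=np.linspace(0,6.28,40)
for r,h in[(12,80),(30,50)]: ov(np.c_[538+r*np.cos(a),-5.7+r*np.sin(a),0*a+h],(0,0,255))
cv2.imwrite("pics/ov.png",im)
# yaw from bay edges with lines
```

```text
tray [449.4 271.7] [449.8 271.9] [161.   98.8] 86.51 [[502.0, 348.0], [494.0, 188.0], [396.0, 195.0], [405.0, 355.0]]
mkfoot [ 646.9 -237.2] [ 647. -237.] [33.6 99.9] 9.99 [[654.0, -186.0], [672.0, -283.0], [639.0, -289.0], [622.0, -191.0]]
mktop [ 646.8 -237.3] [ 646.8 -237.7] [ 10.5 101.3] 11.03 [[642.0, -187.0], [662.0, -286.0], [651.0, -287.0], [632.0, -189.0]]
mktopS [ 649.3 -238. ] [ 649.  -237.9] [11.  99.4] 10.98 [[634.0, -190.0], [645.0, -189.0], [664.0, -286.0], [654.0, -287.0]]
```

View pics/ov.png

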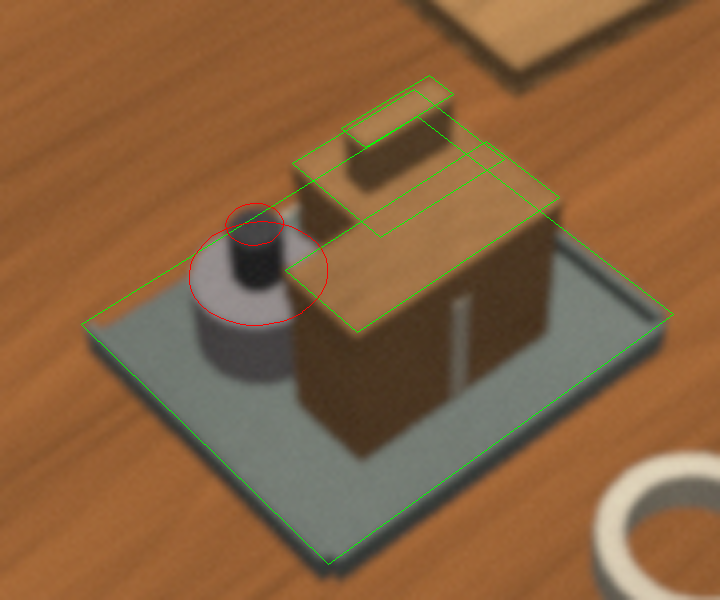

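Measurements are consistent between the cameras, within about 2 mm:

| Thing | Position (mm) | Yaw |
|---|---|---|
| Bay place | (600.5, 34) | ≈0° |
| Card box | (538, 74) | ≈0° |
| Weight | (538, −5.7) | – |
| Case | (599.4, 35) | ≈0° |
| Marker | (648, −237.5) | +11° |
| Tray | (449.6, 272) | −3.5° |
| Mat | (479, −257) | ≈3° |

Next I'll move above the card box with the jaws along x, which needs a +69° turn.

Emit:
arm_command:
  series:
    - {"dx": 298,"dy": 705,"dz": 0,"wz": 69,"fingers": -0.15}
    - {"dx": 298,"dy": 705,"dz": 0,"wz": 69,"fingers": -0.15}
    - {"dx": 298,"dy": 705,"dz": 0,"wz": 69,"fingers": -0.15}
    - {"dx": 298,"dy": 705,"dz": 0,"wz": 69,"fingers": -0.15}
    - {"dx": 298,"dy": 705,"dz": 0,"wz": 69,"fingers": -0.15}
    - {"dx": 298,"dy": 705,"dz": 0,"wz": 69,"fingers": -0.15}
    - {"dx": 298,"dy": 705,"dz": 0,"wz": 69,"fingers": -0.15}
    - {"dx": 298,"dy": 705,"dz": 0,"wz": 69,"fingers": -0.15}
  grip_force: 25

```text
$.series[0]: bad value
```

Emit:
arm_command:
  series:
    - {"dx": 15,"dy": 37,"dz": 0,"wx": 0,"wy": 0,"wz": 6,"fingers": -0.15}
    - {"dx": 30,"dy": 74,"dz": 0,"wx": 0,"wy": 0,"wz": 12,"fingers": -0.15}
  grip_force: 25

```text
t: 1.92
tcp_pos: [268.1, -557.8, 240.9]
eef_rot: [0.959, 0.282, -0.0, 0.0]
force: [0.7, 0.6, 0.1]
grip_width: 79.8
```

Emit:
arm_command:
  series:
    - {"dx": 268,"dy": 631,"dz": 0,"wx": 0,"wy": 0,"wz": 57,"fingers": -0.15}
    - {"dx": 268,"dy": 631,"dz": 0,"wx": 0,"wy": 0,"wz": 57,"fingers": -0.15}
    - {"dx": 268,"dy": 631,"dz": 0,"wx": 0,"wy": 0,"wz": 57,"fingers": -0.15}
    - {"dx": 268,"dy": 631,"dz": 0,"wx": 0,"wy": 0,"wz": 57,"fingers": -0.15}
    - {"dx": 268,"dy": 631,"dz": 0,"wx": 0,"wy": 0,"wz": 57,"fingers": -0.15}
    - {"dx": 268,"dy": 631,"dz": 0,"wx": 0,"wy": 0,"wz": 57,"fingers": -0.15}
    - {"dx": 268,"dy": 631,"dz": 0,"wx": 0,"wy": 0,"wz": 57,"fingers": -0.15}
    - {"dx": 268,"dy": 631,"dz": 0,"wx": 0,"wy": 0,"wz": 57,"fingers": -0.15}

```text
t: 2.58
tcp_pos: [400.3, -248.4, 242.0]
eef_rot: [0.706, 0.708, -0.0, 0.001]
force: [0.2, -0.1, 0.7]
grip_width: 37.7
```

Emit:
arm_command:
  series:
    - {"dx": 138,"dy": 322,"dz": 0,"wx": 0,"wy": 0,"wz": 0,"fingers": -0.15}
    - {"dx": 138,"dy": 322,"dz": 0,"wx": 0,"wy": 0,"wz": 0,"fingers": -0.15}
    - {"dx": 138,"dy": 322,"dz": 0,"wx": 0,"wy": 0,"wz": 0,"fingers": -0.15}
    - {"dx": 138,"dy": 322,"dz": 0,"wx": 0,"wy": 0,"wz": 0,"fingers": -0.15}
    - {"dx": 138,"dy": 322,"dz": 0,"wx": 0,"wy": 0,"wz": 0,"fingers": -0.15}
    - {"dx": 138,"dy": 322,"dz": 0,"wx": 0,"wy": 0,"wz": 0,"fingers": -0.15}
    - {"dx": 138,"dy": 322,"dz": 0,"wx": 0,"wy": 0,"wz": 0,"fingers": -0.15}
    - {"dx": 138,"dy": 322,"dz": 0,"wx": 0,"wy": 0,"wz": 0,"fingers": -0.15}

```text
t: 3.25
tcp_pos: [531.8, 57.9, 241.9]
eef_rot: [0.709, 0.706, 0.0, 0.0]
force: [1.3, -0.4, -0.5]
grip_width: 37.0
```

Emit:
arm_command:
  series:
    - {"dx": 0,"dy": 0,"dz": -20,"wx": 0,"wy": 0,"wz": 0,"fingers": -0.15}
    - {"dx": 0,"dy": 0,"dz": -40,"wx": 0,"wy": 0,"wz": 0,"fingers": -0.15}
    - {"dx": 0,"dy": 0,"dz": -60,"wx": 0,"wy": 0,"wz": 0,"fingers": -0.15}
    - {"dx": 0,"dy": 0,"dz": -80,"wx": 0,"wy": 0,"wz": 0,"fingers": -0.15}
    - {"dx": 0,"dy": 0,"dz": -80,"wx": 0,"wy": 0,"wz": 0,"fingers": -0.15}
    - {"dx": 0,"dy": 0,"dz": -80,"wx": 0,"wy": 0,"wz": 0,"fingers": -0.15}

```text
t: 3.75
tcp_pos: [530.8, 56.0, 161.2]
eef_rot: [0.708, 0.706, -0.001, -0.001]
force: [1.0, 0.7, 1.2]
grip_width: 37.2
```

Run:
```python
from h import *
s=monitor.read_state(); print(s["t"],s["tcp_pos"],s["eef_rot"])
w=vision.camera("wrist"); cv2.imwrite("pics/w1.png",w["color"]); print(w["pose"].round(3).tolist())
s=vision.camera("scene"); cv2.imwrite("pics/s1.png",s["color"])
```

```text
3.75 [530.80644718  56.02768274 161.15977757] [ 7.08399503e-01  7.05811136e-01 -6.07583305e-04 -6.45238500e-04]
[[1.0, -0.003, -0.003, 531.94], [-0.004, -0.958, -0.287, 134.979], [-0.002, 0.287, -0.958, 303.783], [0.0, 0.0, 0.0, 1.0]]
```

View pics/w1.png

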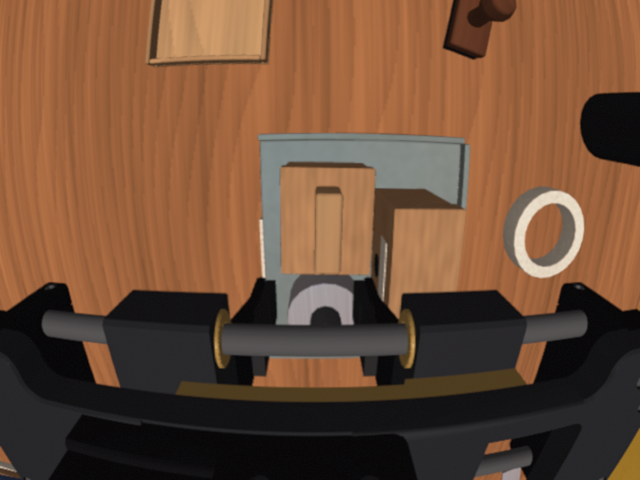

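The wrist view shows the bar's top face from (316, 188) to (343, 270). I'll use it as a second measurement of the bar.

Run:
```python
from h import *
w=vision.camera("wrist")
for q,h in [((316,188),95),((341,188),95),((343,270),95),((315,270),95),((281,166),65),((374,166),65),((377,275),65),((280,274),65),((393,207),95),((464,208),95),((260,137),18),((467,142),18)]: print(q,planew(w,*q,h).round(1))
```

```text
(316, 188) [534.1 102.2]
(341, 188) [548.4 102.2]
(343, 270) [550.4  51.9]
(315, 270) [533.3  52. ]
(281, 166) [511.7 112.1]
(374, 166) [572.1 112.2]
(377, 275) [577.2  35.9]
(280, 274) [508.9  37.2]
(393, 207) [579.3  91.1]
(464, 208) [624.7  91.1]
(260, 137) [491.7 130.6]
(467, 142) [657.2 129.9]
```

Emit:
arm_command:
  series:
    - {"dx": 9,"dy": 18,"dz": 0,"wx": 0,"wy": 0,"wz": 0,"fingers": -0.15}
    - {"dx": 9,"dy": 18,"dz": -20,"wx": 0,"wy": 0,"wz": 0,"fingers": -0.15}
    - {"dx": 9,"dy": 18,"dz": -40,"wx": 0,"wy": 0,"wz": 0,"fingers": -0.15}
    - {"dx": 9,"dy": 18,"dz": -40,"wx": 0,"wy": 0,"wz": 0,"fingers": -0.15}
    - {"dx": 9,"dy": 18,"dz": -40,"wx": 0,"wy": 0,"wz": 0,"fingers": -0.15}

```text
t: 4.32
tcp_pos: [540.3, 74.0, 122.1]
eef_rot: [0.708, 0.706, -0.0, -0.0]
force: [-0.1, 1.1, 1.0]
grip_width: 37.3
```

Emit:
arm_command:
  series:
    - {"dx": 0,"dy": 0,"dz": -12,"wx": 0,"wy": 0,"wz": 0,"fingers": -0.15}
    - {"dx": 0,"dy": 0,"dz": -24,"wx": 0,"wy": 0,"wz": 0,"fingers": -0.15}
    - {"dx": 0,"dy": 0,"dz": -34,"wx": 0,"wy": 0,"wz": 0,"fingers": -0.15}
    - {"dx": 0,"dy": 0,"dz": -34,"wx": 0,"wy": 0,"wz": 0,"fingers": -0.15}

```text
t: 4.65
tcp_pos: [538.7, 73.5, 85.4]
eef_rot: [0.708, 0.706, -0.002, -0.001]
force: [0.0, 0.3, 0.6]
grip_width: 37.1
```

Run:
```python
from h import *
s=vision.camera("scene"); cv2.imwrite("pics/s2.png",cv2.resize(s["color"][60:300,200:440],None,fx=2.5,fy=2.5))
w=vision.camera("wrist"); cv2.imwrite("pics/w2.png",w["color"])
```

```text
(no output)
```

View pics/s2.png

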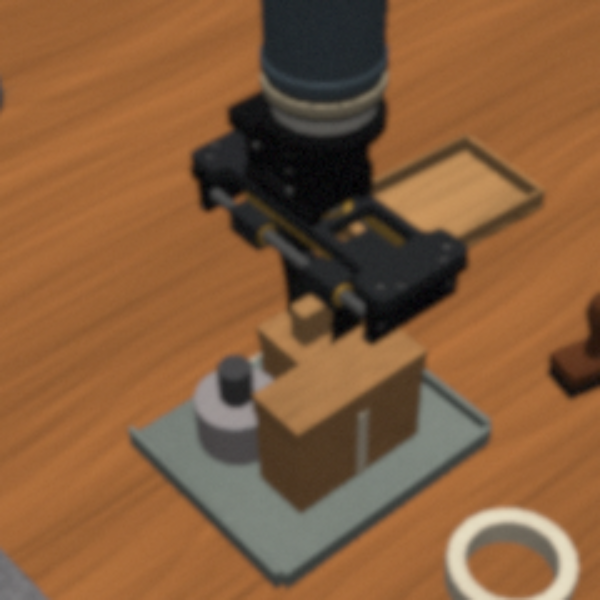

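View pics/w2.png

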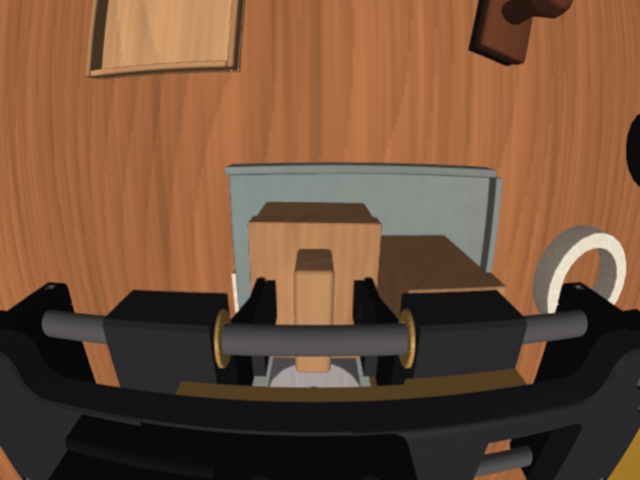

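The bar (columns 295–333) is centred between the fingers (270–358), and the case is clear of them. I'll close on it now.

Emit:
arm_command:
  series:
    - {"dx": 0,"dy": 0,"dz": 0,"wx": 0,"wy": 0,"wz": 0,"fingers": -1}
    - {"dx": 0,"dy": 0,"dz": 0,"wx": 0,"wy": 0,"wz": 0,"fingers": -1}
    - {"dx": 0,"dy": 0,"dz": 0,"wx": 0,"wy": 0,"wz": 0,"fingers": -1}
    - {"dx": 0,"dy": 0,"dz": 0,"wx": 0,"wy": 0,"wz": 0,"fingers": -1}
    - {"dx": 0,"dy": 0,"dz": 0,"wx": 0,"wy": 0,"wz": 0,"fingers": -1}
  grip_force: 25

```text
t: 5.17
tcp_pos: [540.1, 74.1, 87.8]
eef_rot: [0.708, 0.706, 0.0, 0.0]
force: [-0.4, -0.4, 0.7]
grip_width: 15.7
```

Emit:
arm_command:
  series:
    - {"dx": 0,"dy": 0,"dz": 5,"wx": 0,"wy": 0,"wz": 0,"fingers": -1}
    - {"dx": 0,"dy": 0,"dz": 20,"wx": 0,"wy": 0,"wz": 0,"fingers": -1}
    - {"dx": 0,"dy": 0,"dz": 40,"wx": 0,"wy": 0,"wz": 0,"fingers": -1}
    - {"dx": 0,"dy": 0,"dz": 65,"wx": 0,"wy": 0,"wz": 0,"fingers": -1}
    - {"dx": 0,"dy": 0,"dz": 90,"wx": 0,"wy": 0,"wz": 0,"fingers": -1}
    - {"dx": 0,"dy": 0,"dz": 110,"wx": 0,"wy": 0,"wz": 0,"fingers": -1}
    - {"dx": 0,"dy": 0,"dz": 110,"wx": 0,"wy": 0,"wz": 0,"fingers": -1}

```text
t: 5.75
tcp_pos: [542.6, 75.0, 202.0]
eef_rot: [0.708, 0.706, 0.003, 0.003]
force: [0.9, 0.4, -1.5]
grip_width: 15.9
```

Emit:
arm_command:
  series:
    - {"dx": -1,"dy": -15,"dz": 0,"wx": 0,"wy": 0,"wz": 0,"fingers": -1}
    - {"dx": -3,"dy": -42,"dz": 0,"wx": 0,"wy": 0,"wz": 0,"fingers": -1}
    - {"dx": -5,"dy": -70,"dz": 0,"wx": 0,"wy": 0,"wz": 0,"fingers": -1}
    - {"dx": -7,"dy": -100,"dz": 0,"wx": 0,"wy": 0,"wz": 0,"fingers": -1}
    - {"dx": -9,"dy": -130,"dz": 0,"wx": 0,"wy": 0,"wz": 0,"fingers": -1}
    - {"dx": -11,"dy": -160,"dz": 0,"wx": 0,"wy": 0,"wz": 0,"fingers": -1}
    - {"dx": -13,"dy": -190,"dz": 0,"wx": 0,"wy": 0,"wz": 0,"fingers": -1}
    - {"dx": -15,"dy": -220,"dz": 0,"wx": 0,"wy": 0,"wz": 0,"fingers": -1}

```text
t: 6.42
tcp_pos: [524.2, -147.3, 196.5]
eef_rot: [0.708, 0.706, -0.0, -0.001]
force: [-0.2, -0.3, -1.2]
grip_width: 15.2
```

Emit:
arm_command:
  series:
    - {"dx": -2,"dy": -30,"dz": 0,"wx": 0,"wy": 0,"wz": 0,"fingers": -1}
    - {"dx": -4,"dy": -60,"dz": 0,"wx": 0,"wy": 0,"wz": 0,"fingers": -1}
    - {"dx": -5,"dy": -85,"dz": 0,"wx": 0,"wy": 0,"wz": 0,"fingers": -1}
    - {"dx": -6,"dy": -105,"dz": -15,"wx": 0,"wy": 0,"wz": 0,"fingers": -1}
    - {"dx": -6,"dy": -109,"dz": -40,"wx": 0,"wy": 0,"wz": 0,"fingers": -1}
    - {"dx": -6,"dy": -109,"dz": -65,"wx": 0,"wy": 0,"wz": 0,"fingers": -1}
    - {"dx": -6,"dy": -109,"dz": -90,"wx": 0,"wy": 0,"wz": 0,"fingers": -1}
    - {"dx": -6,"dy": -109,"dz": -90,"wx": 0,"wy": 0,"wz": 0,"fingers": -1}

```text
t: 7.08
tcp_pos: [514.9, -253.8, 101.8]
eef_rot: [0.708, 0.706, -0.002, -0.005]
force: [-0.7, 0.6, -2.6]
grip_width: 15.5
```

Run:
```python
from h import *
s=monitor.read_state(); print(s["t"],s["tcp_pos"],s["force"],s["grip_width"])
s=vision.camera("scene"); cv2.imwrite("pics/s3.png",cv2.resize(s["color"][180:400,60:320],None,fx=2.5,fy=2.5))
s=monitor.read_state(); print(s["t"],s["tcp_pos"],s["force"],s["grip_width"])
```

```text
7.0833 [ 514.85358348 -253.78372444  101.83793824] [-0.73270473  0.59962843 -2.58532629] 15.472345399326564
7.1333 [ 516.56708216 -254.0141856   104.41664317] [ 0.61556336  0.96032291 -0.77862514] 15.807435739122022
```

View pics/s3.png

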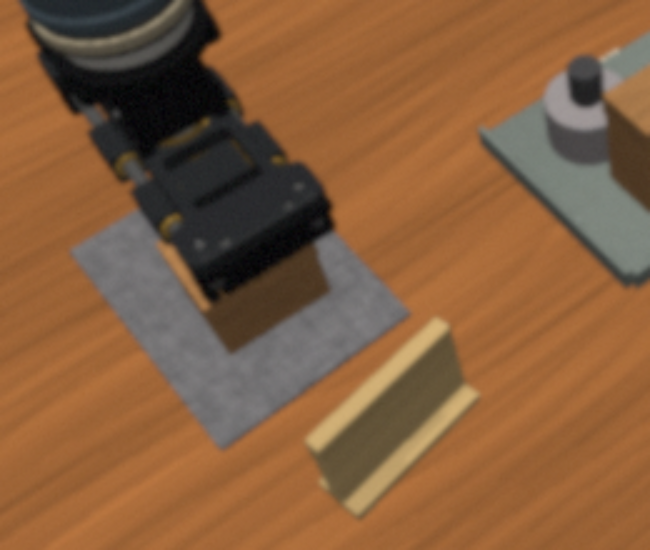

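Emit:
arm_command:
  series:
    - {"dx": 0,"dy": 0,"dz": -8,"wx": 0,"wy": 0,"wz": 0,"fingers": -1}
    - {"dx": 0,"dy": 0,"dz": -16,"wx": 0,"wy": 0,"wz": 0,"fingers": -1}
    - {"dx": 0,"dy": 0,"dz": -21,"wx": 0,"wy": 0,"wz": 0,"fingers": -1}
    - {"dx": 0,"dy": 0,"dz": -23,"wx": 0,"wy": 0,"wz": 0,"fingers": -1}
    - {"dx": 0,"dy": 0,"dz": -23,"wx": 0,"wy": 0,"wz": 0,"fingers": -1}
    - {"dx": 0,"dy": 0,"dz": -23,"wx": 0,"wy": 0,"wz": 0,"fingers": -1}

```text
t: 7.63
tcp_pos: [519.5, -254.9, 85.0]
eef_rot: [0.708, 0.706, 0.0, 0.0]
force: [0.8, -0.1, -0.6]
grip_width: 15.6
```

Emit:
arm_command:
  series:
    - {"dx": 0,"dy": 0,"dz": -1,"wx": 0,"wy": 0,"wz": 0,"fingers": -1}
    - {"dx": 0,"dy": 0,"dz": -1,"wx": 0,"wy": 0,"wz": 0,"fingers": -1}

```text
t: 7.8
tcp_pos: [519.4, -255.0, 83.9]
eef_rot: [0.708, 0.706, 0.0, 0.0]
force: [0.4, 0.0, -0.8]
grip_width: 15.8
```

Emit:
arm_command:
  series:
    - {"dx": 0,"dy": 0,"dz": -1,"wx": 0,"wy": 0,"wz": 0,"fingers": -1}
    - {"dx": 0,"dy": 0,"dz": -1,"wx": 0,"wy": 0,"wz": 0,"fingers": -1}

```text
t: 7.97
tcp_pos: [519.2, -254.9, 82.6]
eef_rot: [0.708, 0.706, 0.0, 0.0]
force: [0.0, 0.6, -2.1]
grip_width: 15.7
```

Emit:
arm_command:
  series:
    - {"dx": 0,"dy": 0,"dz": -1,"wx": 0,"wy": 0,"wz": 0,"fingers": -1}
    - {"dx": 0,"dy": 0,"dz": -1,"wx": 0,"wy": 0,"wz": 0,"fingers": -1}

```text
t: 8.13
tcp_pos: [519.3, -255.0, 81.7]
eef_rot: [0.708, 0.706, 0.0, 0.0]
force: [-0.1, -0.4, 0.0]
grip_width: 15.5
```

Emit:
arm_command:
  series:
    - {"dx": 0,"dy": 0,"dz": -1,"wx": 0,"wy": 0,"wz": 0,"fingers": -1}
    - {"dx": 0,"dy": 0,"dz": -1,"wx": 0,"wy": 0,"wz": 0,"fingers": -1}

```text
t: 8.3
tcp_pos: [519.3, -255.0, 81.7]
eef_rot: [0.708, 0.706, -0.0, 0.0]
force: [-3.3, 0.5, 6.4]
grip_width: 16.0
```

Contact is felt (6 N upward at z 81.7), so I'll release and lift.

Emit:
arm_command:
  series:
    - {"dx": 0,"dy": 0,"dz": 1,"wx": 0,"wy": 0,"wz": 0,"fingers": -0.3}
    - {"dx": 0,"dy": 0,"dz": 1,"wx": 0,"wy": 0,"wz": 0,"fingers": -0.15}
    - {"dx": 0,"dy": 0,"dz": 1,"wx": 0,"wy": 0,"wz": 0,"fingers": -0.15}
    - {"dx": 0,"dy": 0,"dz": 1,"wx": 0,"wy": 0,"wz": 0,"fingers": -0.15}
    - {"dx": 0,"dy": 0,"dz": 20,"wx": 0,"wy": 0,"wz": 0,"fingers": -0.15}
    - {"dx": 0,"dy": 0,"dz": 50,"wx": 0,"wy": 0,"wz": 0,"fingers": -0.15}
    - {"dx": 0,"dy": 0,"dz": 85,"wx": 0,"wy": 0,"wz": 0,"fingers": -0.15}
    - {"dx": 0,"dy": 0,"dz": 85,"wx": 0,"wy": 0,"wz": 0,"fingers": -0.15}

```text
t: 8.97
tcp_pos: [523.3, -255.8, 171.8]
eef_rot: [0.708, 0.706, 0.002, 0.005]
force: [0.5, -0.2, -0.9]
grip_width: 37.2
```

Emit:
arm_command:
  series:
    - {"dx": 20,"dy": 250,"dz": 0,"wx": 0,"wy": 0,"wz": 0,"fingers": -0.12}
    - {"dx": 20,"dy": 250,"dz": 0,"wx": 0,"wy": 0,"wz": 0,"fingers": -0.12}
    - {"dx": 20,"dy": 250,"dz": 0,"wx": 0,"wy": 0,"wz": 0,"fingers": -0.12}
    - {"dx": 20,"dy": 250,"dz": 0,"wx": 0,"wy": 0,"wz": 0,"fingers": -0.12}
    - {"dx": 20,"dy": 250,"dz": 0,"wx": 0,"wy": 0,"wz": 0,"fingers": -0.12}
    - {"dx": 20,"dy": 250,"dz": 0,"wx": 0,"wy": 0,"wz": 0,"fingers": -0.12}
    - {"dx": 20,"dy": 250,"dz": 0,"wx": 0,"wy": 0,"wz": 0,"fingers": -0.12}
    - {"dx": 20,"dy": 250,"dz": 0,"wx": 0,"wy": 0,"wz": 0,"fingers": -0.12}

```text
t: 9.63
tcp_pos: [539.3, -1.2, 165.8]
eef_rot: [0.706, 0.708, 0.001, -0.0]
force: [0.7, -0.8, -0.2]
grip_width: 38.3
```

Emit:
arm_command:
  series:
    - {"dx": 0,"dy": 0,"dz": -20,"wx": 0,"wy": 0,"wz": 0,"fingers": -0.12}
    - {"dx": 0,"dy": 0,"dz": -40,"wx": 0,"wy": 0,"wz": 0,"fingers": -0.12}
    - {"dx": 0,"dy": 0,"dz": -55,"wx": 0,"wy": 0,"wz": 0,"fingers": -0.12}
    - {"dx": 0,"dy": 0,"dz": -55,"wx": 0,"wy": 0,"wz": 0,"fingers": -0.12}
    - {"dx": 0,"dy": 0,"dz": -55,"wx": 0,"wy": 0,"wz": 0,"fingers": -0.12}
    - {"dx": 0,"dy": 0,"dz": -55,"wx": 0,"wy": 0,"wz": 0,"fingers": -0.12}

```text
t: 10.13
tcp_pos: [539.9, -5.8, 111.2]
eef_rot: [0.709, 0.705, 0.0, 0.0]
force: [1.2, 0.3, 0.4]
grip_width: 38.2
```

Run:
```python
from h import *
w=vision.camera("wrist"); cv2.imwrite("pics/w4.png",w["color"])
t=vision.camera("top"); cv2.imwrite("pics/t4.png",t["color"])
```

```text
(no output)
```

View pics/w4.png

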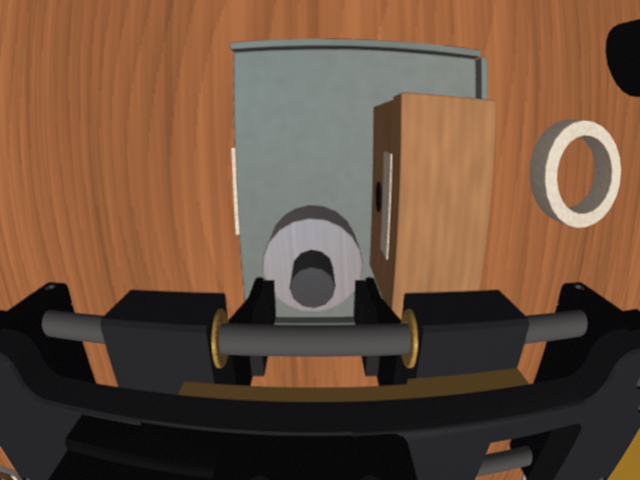

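View pics/t4.png

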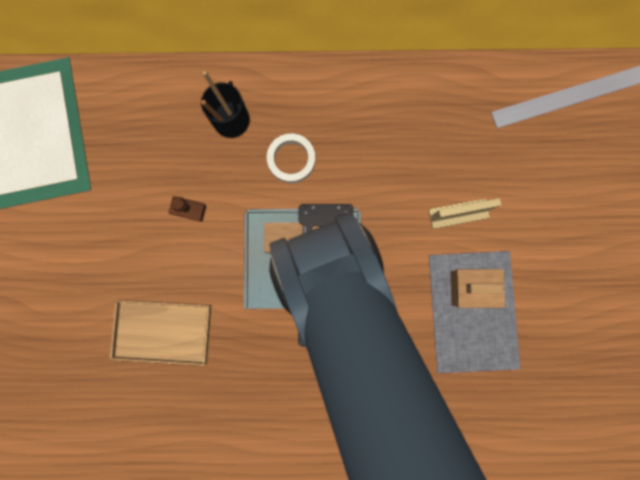

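The knob (column 312) is centred between the jaws, and the card box stands on the mat. Descending onto the knob.

Emit:
arm_command:
  series:
    - {"dx": 0,"dy": 0,"dz": -15,"wx": 0,"wy": 0,"wz": 0,"fingers": -0.12}
    - {"dx": 0,"dy": 0,"dz": -28,"wx": 0,"wy": 0,"wz": 0,"fingers": -0.12}
    - {"dx": 0,"dy": 0,"dz": -37,"wx": 0,"wy": 0,"wz": 0,"fingers": -0.12}
    - {"dx": 0,"dy": 0,"dz": -37,"wx": 0,"wy": 0,"wz": 0,"fingers": -0.5}
    - {"dx": 0,"dy": 0,"dz": -37,"wx": 0,"wy": 0,"wz": 0,"fingers": -1}
    - {"dx": 0,"dy": 0,"dz": -37,"wx": 0,"wy": 0,"wz": 0,"fingers": -1}
    - {"dx": 0,"dy": 0,"dz": -37,"wx": 0,"wy": 0,"wz": 0,"fingers": -1}
    - {"dx": 0,"dy": 0,"dz": -37,"wx": 0,"wy": 0,"wz": 0,"fingers": -1}
  grip_force: 40

```text
t: 10.9
tcp_pos: [539.2, -4.8, 73.9]
eef_rot: [0.708, 0.706, 0.0, 0.0]
force: [-0.7, 0.8, -0.3]
grip_width: 22.9
```

Emit:
arm_command:
  series:
    - {"dx": 0,"dy": 0,"dz": 5,"wx": 0,"wy": 0,"wz": 0,"fingers": -1}
    - {"dx": 0,"dy": 0,"dz": 20,"wx": 0,"wy": 0,"wz": 0,"fingers": -1}
    - {"dx": 0,"dy": 0,"dz": 45,"wx": 0,"wy": 0,"wz": 0,"fingers": -1}
    - {"dx": 0,"dy": 0,"dz": 70,"wx": 0,"wy": 0,"wz": 0,"fingers": -1}
    - {"dx": 0,"dy": 0,"dz": 95,"wx": 0,"wy": 0,"wz": 0,"fingers": -1}
    - {"dx": -5,"dy": -12,"dz": 105,"wx": 0,"wy": 0,"wz": 0,"fingers": -1}
    - {"dx": -12,"dy": -32,"dz": 105,"wx": 0,"wy": 0,"wz": 0,"fingers": -1}
    - {"dx": -22,"dy": -58,"dz": 105,"wx": 0,"wy": 0,"wz": 0,"fingers": -1}

```text
t: 11.57
tcp_pos: [517.7, -61.3, 179.7]
eef_rot: [0.707, 0.707, 0.001, 0.001]
force: [-0.1, -0.9, -6.2]
grip_width: 22.9
```

Emit:
arm_command:
  series:
    - {"dx": -12,"dy": -28,"dz": 0,"wx": 0,"wy": 0,"wz": 0,"fingers": -1}
    - {"dx": -24,"dy": -57,"dz": 0,"wx": 0,"wy": 0,"wz": 0,"fingers": -1}
    - {"dx": -36,"dy": -86,"dz": 0,"wx": 0,"wy": 0,"wz": 0,"fingers": -1}
    - {"dx": -48,"dy": -115,"dz": 0,"wx": 0,"wy": 0,"wz": 0,"fingers": -1}
    - {"dx": -60,"dy": -144,"dz": 0,"wx": 0,"wy": 0,"wz": 0,"fingers": -1}
    - {"dx": -72,"dy": -172,"dz": 0,"wx": 0,"wy": 0,"wz": 0,"fingers": -1}
    - {"dx": -83,"dy": -196,"dz": 0,"wx": 0,"wy": 0,"wz": 0,"fingers": -1}
    - {"dx": -83,"dy": -196,"dz": 0,"wx": 0,"wy": 0,"wz": 0,"fingers": -1}

```text
t: 12.23
tcp_pos: [430.0, -265.4, 177.8]
eef_rot: [0.712, 0.702, -0.002, -0.0]
force: [0.0, -1.0, -5.1]
grip_width: 23.1
```

Emit:
arm_command:
  series:
    - {"dx": 0,"dy": 0,"dz": -20,"wx": 0,"wy": 0,"wz": 0,"fingers": -1}
    - {"dx": 0,"dy": 0,"dz": -45,"wx": 0,"wy": 0,"wz": 0,"fingers": -1}
    - {"dx": 0,"dy": 0,"dz": -70,"wx": 0,"wy": 0,"wz": 0,"fingers": -1}
    - {"dx": 0,"dy": 0,"dz": -90,"wx": 0,"wy": 0,"wz": 0,"fingers": -1}
    - {"dx": 0,"dy": 0,"dz": -100,"wx": 0,"wy": 0,"wz": 0,"fingers": -1}
    - {"dx": 0,"dy": 0,"dz": -104,"wx": 0,"wy": 0,"wz": 0,"fingers": -1}
    - {"dx": 0,"dy": 0,"dz": -104,"wx": 0,"wy": 0,"wz": 0,"fingers": -1}

```text
t: 12.82
tcp_pos: [434.0, -258.5, 74.1]
eef_rot: [0.708, 0.706, -0.0, -0.001]
force: [1.1, -0.3, -4.5]
grip_width: 22.9
```

Emit:
arm_command:
  series:
    - {"dx": 0,"dy": 0,"dz": -2,"wx": 0,"wy": 0,"wz": 0,"fingers": -1}
    - {"dx": 0,"dy": 0,"dz": -4,"wx": 0,"wy": 0,"wz": 0,"fingers": -1}
    - {"dx": 0,"dy": 0,"dz": -5,"wx": 0,"wy": 0,"wz": 0,"fingers": -1}
    - {"dx": 0,"dy": 0,"dz": -5,"wx": 0,"wy": 0,"wz": 0,"fingers": -1}

```text
t: 13.15
tcp_pos: [434.5, -259.1, 70.1]
eef_rot: [0.708, 0.706, 0.0, 0.001]
force: [0.5, 0.5, -5.3]
grip_width: 23.0
```

Emit:
arm_command:
  series:
    - {"dx": 0,"dy": 0,"dz": -1,"wx": 0,"wy": 0,"wz": 0,"fingers": -1}
    - {"dx": 0,"dy": 0,"dz": -1,"wx": 0,"wy": 0,"wz": 0,"fingers": -1}

```text
t: 13.32
tcp_pos: [434.3, -259.0, 68.8]
eef_rot: [0.708, 0.706, 0.0, 0.0]
force: [-0.7, -0.5, -4.7]
grip_width: 23.0
```

Emit:
arm_command:
  series:
    - {"dx": 0,"dy": 0,"dz": -1,"wx": 0,"wy": 0,"wz": 0,"fingers": -1}
    - {"dx": 0,"dy": 0,"dz": -1,"wx": 0,"wy": 0,"wz": 0,"fingers": -1}

```text
t: 13.48
tcp_pos: [434.4, -259.0, 67.9]
eef_rot: [0.708, 0.706, -0.0, 0.0]
force: [-1.2, -0.2, -2.4]
grip_width: 23.1
```

Emit:
arm_command:
  series:
    - {"dx": 0,"dy": 0,"dz": -1,"wx": 0,"wy": 0,"wz": 0,"fingers": -1}
    - {"dx": 0,"dy": 0,"dz": -1,"wx": 0,"wy": 0,"wz": 0,"fingers": -1}

```text
t: 13.65
tcp_pos: [434.4, -259.0, 67.8]
eef_rot: [0.708, 0.706, -0.0, 0.0]
force: [-4.2, 0.1, 7.6]
grip_width: 22.7
```

Emit:
arm_command:
  series:
    - {"dx": 0,"dy": 0,"dz": 1,"wx": 0,"wy": 0,"wz": 0,"fingers": -0.3}
    - {"dx": 0,"dy": 0,"dz": 1,"wx": 0,"wy": 0,"wz": 0,"fingers": -0.1}
    - {"dx": 0,"dy": 0,"dz": 1,"wx": 0,"wy": 0,"wz": 0,"fingers": -0.1}
    - {"dx": 0,"dy": 0,"dz": 1,"wx": 0,"wy": 0,"wz": 0,"fingers": -0.1}
    - {"dx": 0,"dy": 0,"dz": 20,"wx": 0,"wy": 0,"wz": 0,"fingers": -0.1}
    - {"dx": 0,"dy": 0,"dz": 55,"wx": 0,"wy": 0,"wz": 0,"fingers": 0.6}
    - {"dx": 0,"dy": 0,"dz": 95,"wx": 0,"wy": 0,"wz": 0,"fingers": 0.6}
    - {"dx": 0,"dy": 0,"dz": 110,"wx": 0,"wy": 0,"wz": 0,"fingers": 0.6}

```text
t: 14.32
tcp_pos: [436.8, -259.6, 181.1]
eef_rot: [0.708, 0.706, 0.001, 0.004]
force: [1.3, -0.2, -0.4]
grip_width: 51.7
```

Run:
```python
from h import *
s=vision.camera("scene"); cv2.imwrite("pics/s5.png",cv2.resize(s["color"][130:400,60:440],None,fx=2,fy=2))
```

```text
(no output)
```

View pics/s5.png

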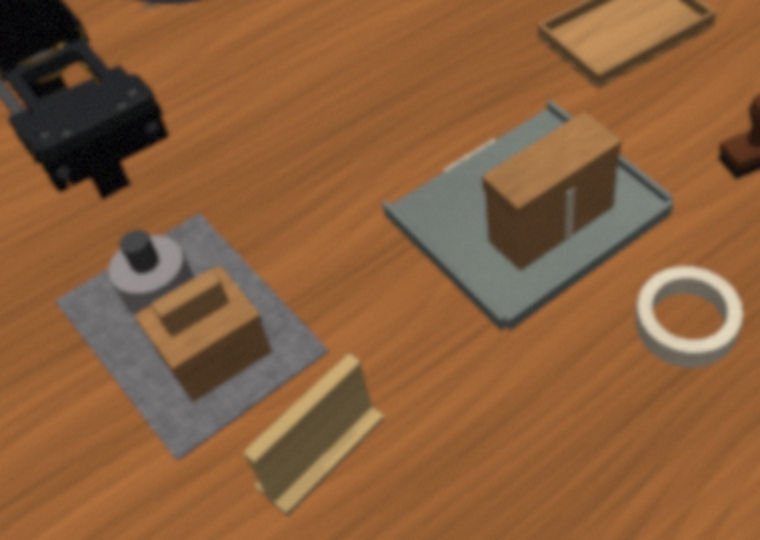

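Both stand upright on the mat. Now to the case.

Emit:
arm_command:
  series:
    - {"dx": 166,"dy": 294,"dz": 0,"wx": 0,"wy": 0,"wz": 0,"fingers": 0.7}
    - {"dx": 166,"dy": 294,"dz": 0,"wx": 0,"wy": 0,"wz": 0,"fingers": 0.7}
    - {"dx": 166,"dy": 294,"dz": 0,"wx": 0,"wy": 0,"wz": 0,"fingers": 0.7}
    - {"dx": 166,"dy": 294,"dz": 0,"wx": 0,"wy": 0,"wz": 0,"fingers": 0.7}
    - {"dx": 166,"dy": 294,"dz": 0,"wx": 0,"wy": 0,"wz": 0,"fingers": 0.7}
    - {"dx": 166,"dy": 294,"dz": 0,"wx": 0,"wy": 0,"wz": 0,"fingers": 0.7}
    - {"dx": 166,"dy": 294,"dz": 0,"wx": 0,"wy": 0,"wz": 0,"fingers": 0.7}
    - {"dx": 166,"dy": 294,"dz": 0,"wx": 0,"wy": 0,"wz": 0,"fingers": 0.7}

```text
t: 15.03
tcp_pos: [598.7, 33.2, 175.9]
eef_rot: [0.708, 0.706, -0.0, -0.0]
force: [1.2, -1.0, 0.7]
grip_width: 73.8
```

Emit:
arm_command:
  series:
    - {"dx": 0,"dy": 0,"dz": -20,"wx": 0,"wy": 0,"wz": 0,"fingers": 0.7}
    - {"dx": 0,"dy": 0,"dz": -50,"wx": 0,"wy": 0,"wz": 0,"fingers": 0.7}
    - {"dx": 0,"dy": 0,"dz": -50,"wx": 0,"wy": 0,"wz": 0,"fingers": 0.7}
    - {"dx": 0,"dy": 0,"dz": -50,"wx": 0,"wy": 0,"wz": 0,"fingers": 0.7}
    - {"dx": 0,"dy": 0,"dz": -50,"wx": 0,"wy": 0,"wz": 0,"fingers": 0.7}

```text
t: 15.45
tcp_pos: [598.5, 31.0, 127.2]
eef_rot: [0.709, 0.705, 0.0, 0.0]
force: [0.7, -0.4, 0.4]
grip_width: 74.0
```

Run:
```python
from h import *
w=vision.camera("wrist"); cv2.imwrite("pics/w5.png",w["color"])
```

```text
(no output)
```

View pics/w5.png

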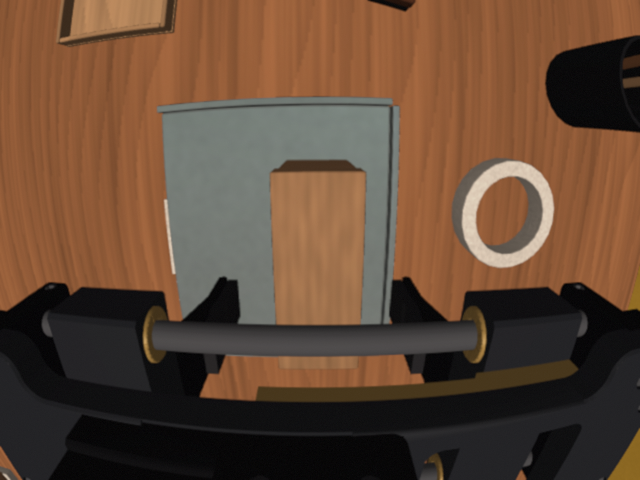

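The case (columns 271–365, centre 318) sits about 2 mm to +x of the jaw centre (314), so I'll correct and descend.

Emit:
arm_command:
  series:
    - {"dx": 2,"dy": 4,"dz": -5,"wx": 0,"wy": 0,"wz": 0,"fingers": 0.7}
    - {"dx": 2,"dy": 4,"dz": -25,"wx": 0,"wy": 0,"wz": 0,"fingers": 0.7}
    - {"dx": 2,"dy": 4,"dz": -50,"wx": 0,"wy": 0,"wz": 0,"fingers": 0.7}
    - {"dx": 2,"dy": 4,"dz": -64,"wx": 0,"wy": 0,"wz": 0,"fingers": 0.7}
    - {"dx": 2,"dy": 4,"dz": -64,"wx": 0,"wy": 0,"wz": 0,"fingers": 0.7}
    - {"dx": 2,"dy": 4,"dz": -64,"wx": 0,"wy": 0,"wz": 0,"fingers": 0.7}

```text
t: 16.0
tcp_pos: [600.1, 35.4, 62.6]
eef_rot: [0.709, 0.706, -0.0, -0.0]
force: [-0.1, -0.8, 0.0]
grip_width: 73.9
```

Emit:
arm_command:
  series:
    - {"dx": 0,"dy": 0,"dz": 0,"wx": 0,"wy": 0,"wz": 0,"fingers": -0.05}
    - {"dx": 0,"dy": 0,"dz": 0,"wx": 0,"wy": 0,"wz": 0,"fingers": -1}
    - {"dx": 0,"dy": 0,"dz": 0,"wx": 0,"wy": 0,"wz": 0,"fingers": -1}
    - {"dx": 0,"dy": 0,"dz": 0,"wx": 0,"wy": 0,"wz": 0,"fingers": -1}
    - {"dx": 0,"dy": 0,"dz": 0,"wx": 0,"wy": 0,"wz": 0,"fingers": -1}
    - {"dx": 0,"dy": 0,"dz": 0,"wx": 0,"wy": 0,"wz": 0,"fingers": -1}
  grip_force: 30

```text
t: 16.5
tcp_pos: [600.3, 35.4, 63.0]
eef_rot: [0.708, 0.706, 0.0, 0.0]
force: [-1.4, 0.1, 0.3]
grip_width: 43.9
```

Emit:
arm_command:
  series:
    - {"dx": 0,"dy": 0,"dz": 5,"wx": 0,"wy": 0,"wz": 0,"fingers": -1}
    - {"dx": 0,"dy": 0,"dz": 25,"wx": 0,"wy": 0,"wz": 0,"fingers": -1}
    - {"dx": 0,"dy": 0,"dz": 50,"wx": 0,"wy": 0,"wz": 0,"fingers": -1}
    - {"dx": 0,"dy": 0,"dz": 80,"wx": 0,"wy": 0,"wz": 0,"fingers": -1}
    - {"dx": 0,"dy": 0,"dz": 105,"wx": 0,"wy": 0,"wz": 0,"fingers": -1}
    - {"dx": -6,"dy": 9,"dz": 115,"wx": 0,"wy": 0,"wz": 0,"fingers": -1}
    - {"dx": -18,"dy": 28,"dz": 115,"wx": 0,"wy": 0,"wz": 0,"fingers": -1}
    - {"dx": -34,"dy": 53,"dz": 115,"wx": 0,"wy": 0,"wz": 0,"fingers": -1}

```text
t: 17.17
tcp_pos: [566.2, 87.1, 177.6]
eef_rot: [0.71, 0.704, 0.0, 0.001]
force: [-0.1, 0.8, -2.2]
grip_width: 43.7
```

Emit:
arm_command:
  series:
    - {"dx": -16,"dy": 25,"dz": 0,"wx": 0,"wy": 0,"wz": 0,"fingers": -1}
    - {"dx": -32,"dy": 50,"dz": 0,"wx": 0,"wy": 0,"wz": -1,"fingers": -1}
    - {"dx": -48,"dy": 76,"dz": 0,"wx": 0,"wy": 0,"wz": -2,"fingers": -1}
    - {"dx": -66,"dy": 104,"dz": 0,"wx": 0,"wy": 0,"wz": -3,"fingers": -1}
    - {"dx": -84,"dy": 132,"dz": 0,"wx": 0,"wy": 0,"wz": -3.5,"fingers": -1}
    - {"dx": -102,"dy": 160,"dz": 0,"wx": 0,"wy": 0,"wz": -3.5,"fingers": -1}
    - {"dx": -117,"dy": 183,"dz": 0,"wx": 0,"wy": 0,"wz": -3.5,"fingers": -1}
    - {"dx": -117,"dy": 183,"dz": 0,"wx": 0,"wy": 0,"wz": -3.5,"fingers": -1}

```text
t: 17.83
tcp_pos: [443.3, 277.7, 177.5]
eef_rot: [0.726, 0.688, 0.0, -0.002]
force: [0.4, 1.0, -2.4]
grip_width: 43.7
```

Emit:
arm_command:
  series:
    - {"dx": 0,"dy": 0,"dz": -20,"wx": 0,"wy": 0,"wz": 0,"fingers": -1}
    - {"dx": 0,"dy": 0,"dz": -45,"wx": 0,"wy": 0,"wz": 0,"fingers": -1}
    - {"dx": 0,"dy": 0,"dz": -70,"wx": 0,"wy": 0,"wz": 0,"fingers": -1}
    - {"dx": 0,"dy": 0,"dz": -80,"wx": 0,"wy": 0,"wz": 0,"fingers": -1}
    - {"dx": 0,"dy": 0,"dz": -80,"wx": 0,"wy": 0,"wz": 0,"fingers": -1}
    - {"dx": 0,"dy": 0,"dz": -80,"wx": 0,"wy": 0,"wz": 0,"fingers": -1}

```text
t: 18.33
tcp_pos: [448.6, 271.6, 97.4]
eef_rot: [0.729, 0.684, -0.0, -0.0]
force: [0.6, 0.4, -1.8]
grip_width: 43.7
```

Run:
```python
from h import *
w=vision.camera("wrist"); cv2.imwrite("pics/w6.png",w["color"])
s=vision.camera("scene"); cv2.imwrite("pics/s6.png",cv2.resize(s["color"][20:220,260:480],None,fx=3,fy=3))
```

```text
(no output)
```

View pics/w6.png

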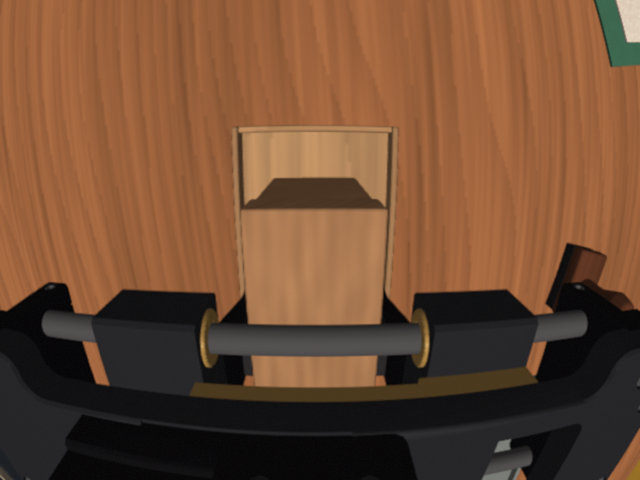

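View pics/s6.png

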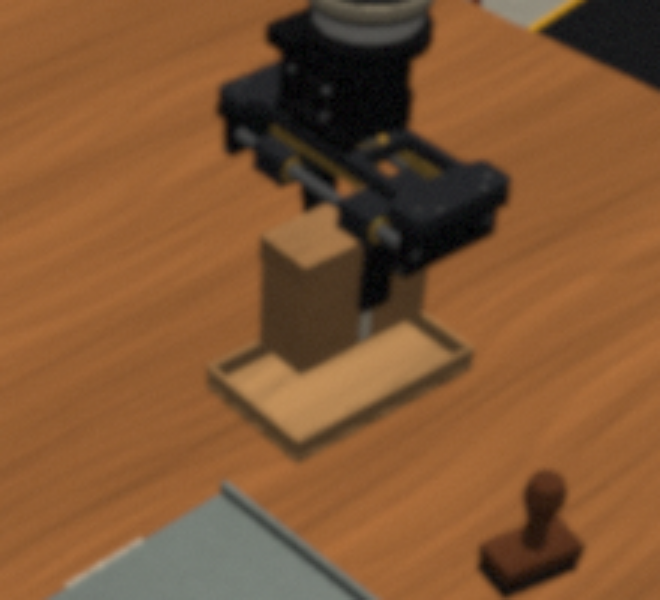

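The case is square with the tray and centred (case centre at column 314, tray at 315.5). Lowering it.

Emit:
arm_command:
  series:
    - {"dx": 1,"dy": 0,"dz": -14,"wx": 0,"wy": 0,"wz": 0,"fingers": -1}
    - {"dx": 1,"dy": 0,"dz": -26,"wx": 0,"wy": 0,"wz": 0,"fingers": -1}
    - {"dx": 1,"dy": 0,"dz": -34,"wx": 0,"wy": 0,"wz": 0,"fingers": -1}
    - {"dx": 1,"dy": 0,"dz": -37,"wx": 0,"wy": 0,"wz": 0,"fingers": -1}
    - {"dx": 1,"dy": 0,"dz": -38,"wx": 0,"wy": 0,"wz": 0,"fingers": -1}
    - {"dx": 1,"dy": 0,"dz": -38,"wx": 0,"wy": 0,"wz": 0,"fingers": -1}

```text
t: 18.93
tcp_pos: [450.1, 271.5, 59.6]
eef_rot: [0.73, 0.684, 0.0, -0.0]
force: [0.2, -0.1, -1.5]
grip_width: 44.1
```

Emit:
arm_command:
  series:
    - {"dx": 0,"dy": 0,"dz": -1,"wx": 0,"wy": 0,"wz": 0,"fingers": -1}
    - {"dx": 0,"dy": 0,"dz": -1,"wx": 0,"wy": 0,"wz": 0,"fingers": -1}

```text
t: 19.1
tcp_pos: [450.3, 271.6, 58.9]
eef_rot: [0.73, 0.684, 0.0, 0.0]
force: [0.0, 0.3, -2.0]
grip_width: 43.7
```

Emit:
arm_command:
  series:
    - {"dx": 0,"dy": 0,"dz": -1,"wx": 0,"wy": 0,"wz": 0,"fingers": -1}
    - {"dx": 0,"dy": 0,"dz": -1,"wx": 0,"wy": 0,"wz": 0,"fingers": -1}

```text
t: 19.27
tcp_pos: [450.2, 271.4, 57.7]
eef_rot: [0.73, 0.684, 0.0, 0.0]
force: [0.4, 0.5, -2.0]
grip_width: 43.8
```

Emit:
arm_command:
  series:
    - {"dx": 0,"dy": 0,"dz": -1,"wx": 0,"wy": 0,"wz": 0,"fingers": -1}
    - {"dx": 0,"dy": 0,"dz": -1,"wx": 0,"wy": 0,"wz": 0,"fingers": -1}

```text
t: 19.43
tcp_pos: [450.3, 271.5, 56.9]
eef_rot: [0.73, 0.684, 0.0, 0.0]
force: [-0.3, -0.6, 1.5]
grip_width: 44.2
```

Emit:
arm_command:
  series:
    - {"dx": 0,"dy": 0,"dz": 0,"wx": 0,"wy": 0,"wz": 0,"fingers": 0.3}
    - {"dx": 0,"dy": 0,"dz": 0,"wx": 0,"wy": 0,"wz": 0,"fingers": 0.6}
    - {"dx": 0,"dy": 0,"dz": 0,"wx": 0,"wy": 0,"wz": 0,"fingers": 0.6}
    - {"dx": 0,"dy": 0,"dz": 0,"wx": 0,"wy": 0,"wz": 0,"fingers": 0.6}
    - {"dx": 0,"dy": 0,"dz": 20,"wx": 0,"wy": 0,"wz": 0,"fingers": 0.6}
    - {"dx": 0,"dy": 0,"dz": 50,"wx": 0,"wy": 0,"wz": 0,"fingers": 0.6}
    - {"dx": 0,"dy": 0,"dz": 90,"wx": 0,"wy": 0,"wz": 0,"fingers": 0.6}
    - {"dx": 0,"dy": 0,"dz": 120,"wx": 0,"wy": 0,"wz": 0,"fingers": 0.6}

```text
t: 20.1
tcp_pos: [450.2, 271.9, 178.8]
eef_rot: [0.729, 0.684, 0.001, -0.0]
force: [0.5, 0.6, -0.0]
grip_width: 69.2
```

Run:
```python
from h import *
s=vision.camera("scene"); cv2.imwrite("pics/s7.png",cv2.resize(s["color"][20:420,60:480],None,fx=1.5,fy=1.5))
```

```text
(no output)
```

View pics/s7.png

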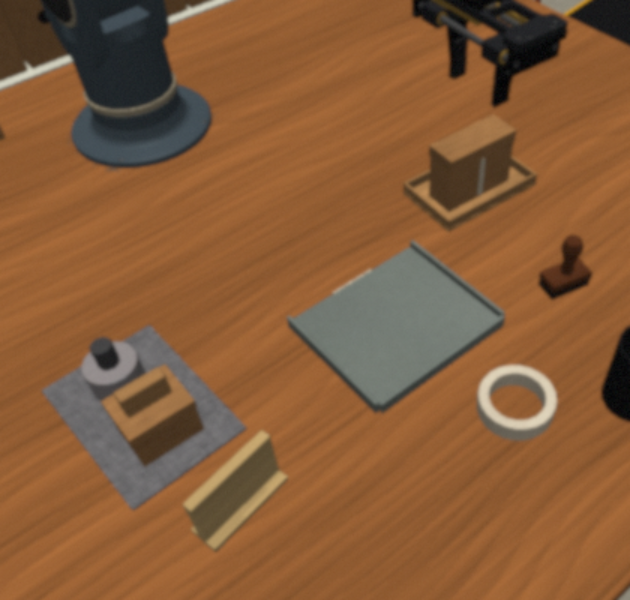

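The case stands in the tray. On to the marker.

Emit:
arm_command:
  series:
    - {"dx": 198,"dy": -509,"dz": 0,"wx": 0,"wy": 0,"wz": 14.5,"fingers": 0}
    - {"dx": 198,"dy": -509,"dz": 0,"wx": 0,"wy": 0,"wz": 14.5,"fingers": 0}
    - {"dx": 198,"dy": -509,"dz": 0,"wx": 0,"wy": 0,"wz": 14.5,"fingers": 0}
    - {"dx": 198,"dy": -509,"dz": 0,"wx": 0,"wy": 0,"wz": 14.5,"fingers": 0}
    - {"dx": 198,"dy": -509,"dz": 0,"wx": 0,"wy": 0,"wz": 14.5,"fingers": 0}
    - {"dx": 198,"dy": -509,"dz": 0,"wx": 0,"wy": 0,"wz": 14.5,"fingers": 0}
    - {"dx": 198,"dy": -509,"dz": 0,"wx": 0,"wy": 0,"wz": 14.5,"fingers": 0}
    - {"dx": 198,"dy": -509,"dz": 0,"wx": 0,"wy": 0,"wz": 14.5,"fingers": 0}

```text
t: 20.82
tcp_pos: [569.1, -35.7, 176.5]
eef_rot: [0.638, 0.77, 0.0, 0.0]
force: [0.6, 0.1, -0.5]
grip_width: 43.7
```

Run:
```python
from h import *
s=monitor.read_state(); print(s["tcp_pos"],s["joint_vel"].round(2))
```

```text
[569.10635299 -35.65176496 176.45495873] [ 0.59  0.28  0.18 -0.45  0.07  0.16  0.82]
```

Emit:
arm_command:
  series:
    - {"dx": 79,"dy": -200,"dz": 0,"wx": 0,"wy": 0,"wz": 0,"fingers": 0}
    - {"dx": 79,"dy": -200,"dz": 0,"wx": 0,"wy": 0,"wz": 0,"fingers": 0}
    - {"dx": 79,"dy": -200,"dz": 0,"wx": 0,"wy": 0,"wz": 0,"fingers": 0}
    - {"dx": 79,"dy": -200,"dz": 0,"wx": 0,"wy": 0,"wz": 0,"fingers": 0}
    - {"dx": 79,"dy": -200,"dz": 0,"wx": 0,"wy": 0,"wz": 0,"fingers": 0}
    - {"dx": 79,"dy": -200,"dz": -30,"wx": 0,"wy": 0,"wz": 0,"fingers": 0}
    - {"dx": 79,"dy": -200,"dz": -60,"wx": 0,"wy": 0,"wz": 0,"fingers": 0}
    - {"dx": 79,"dy": -200,"dz": -60,"wx": 0,"wy": 0,"wz": 0,"fingers": 0}

```text
t: 21.48
tcp_pos: [643.5, -234.3, 109.5]
eef_rot: [0.638, 0.77, -0.002, -0.005]
force: [-1.8, -0.3, -1.0]
grip_width: 43.9
```

Emit:
arm_command:
  series:
    - {"dx": 0,"dy": 0,"dz": 0,"wx": 0,"wy": 0,"wz": 0,"fingers": 0}
    - {"dx": 0,"dy": 0,"dz": 0,"wx": 0,"wy": 0,"wz": 0,"fingers": 0}

```text
t: 21.65
tcp_pos: [648.7, -232.4, 117.8]
eef_rot: [0.637, 0.771, 0.001, 0.001]
force: [1.2, -0.1, 0.2]
grip_width: 43.8
```

Run:
```python
from h import *
w=vision.camera("wrist"); cv2.imwrite("pics/w8.png",w["color"])
```

```text
(no output)
```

View pics/w8.png

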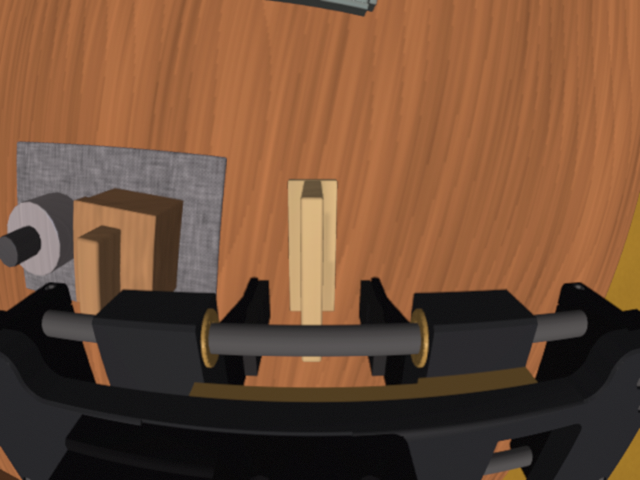

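The marker's board (column 312) is parallel to and centred between the jaws. Descending to grasp it.

Emit:
arm_command:
  series:
    - {"dx": 0,"dy": -5,"dz": -5,"wx": 0,"wy": 0,"wz": 0,"fingers": 0}
    - {"dx": 0,"dy": -5,"dz": -25,"wx": 0,"wy": 0,"wz": 0,"fingers": 0}
    - {"dx": 0,"dy": -5,"dz": -50,"wx": 0,"wy": 0,"wz": 0,"fingers": 0}
    - {"dx": 0,"dy": -5,"dz": -66,"wx": 0,"wy": 0,"wz": 0,"fingers": 0}
    - {"dx": 0,"dy": -5,"dz": -66,"wx": 0,"wy": 0,"wz": 0,"fingers": 0}
    - {"dx": 0,"dy": -5,"dz": -66,"wx": 0,"wy": 0,"wz": 0,"fingers": 0}

```text
t: 22.2
tcp_pos: [647.7, -238.4, 50.4]
eef_rot: [0.637, 0.771, -0.0, -0.0]
force: [0.4, -0.8, -0.7]
grip_width: 43.6
```

Emit:
arm_command:
  series:
    - {"dx": 0,"dy": 0,"dz": 0,"wx": 0,"wy": 0,"wz": 0,"fingers": -0.6}
    - {"dx": 0,"dy": 0,"dz": 0,"wx": 0,"wy": 0,"wz": 0,"fingers": -1}
    - {"dx": 0,"dy": 0,"dz": 0,"wx": 0,"wy": 0,"wz": 0,"fingers": -1}
    - {"dx": 0,"dy": 0,"dz": 0,"wx": 0,"wy": 0,"wz": 0,"fingers": -1}
    - {"dx": 0,"dy": 0,"dz": 0,"wx": 0,"wy": 0,"wz": 0,"fingers": -1}
    - {"dx": 0,"dy": 0,"dz": 0,"wx": 0,"wy": 0,"wz": 0,"fingers": -1}
  grip_force: 20

```text
t: 22.7
tcp_pos: [648.0, -238.5, 50.9]
eef_rot: [0.638, 0.77, 0.0, 0.0]
force: [-1.0, 0.6, -1.3]
grip_width: 11.7
```

Emit:
arm_command:
  series:
    - {"dx": 0,"dy": 0,"dz": 5,"wx": 0,"wy": 0,"wz": 0,"fingers": -1}
    - {"dx": 0,"dy": 0,"dz": 25,"wx": 0,"wy": 0,"wz": 0,"fingers": -1}
    - {"dx": 0,"dy": 0,"dz": 50,"wx": 0,"wy": 0,"wz": 0,"fingers": -1}
    - {"dx": 0,"dy": 0,"dz": 75,"wx": 0,"wy": 0,"wz": 0,"fingers": -1}
    - {"dx": -1,"dy": 8,"dz": 95,"wx": 0,"wy": 0,"wz": 0,"fingers": -1}
    - {"dx": -4,"dy": 25,"dz": 95,"wx": 0,"wy": 0,"wz": 0,"fingers": -1}
    - {"dx": -8,"dy": 48,"dz": 95,"wx": 0,"wy": 0,"wz": 0,"fingers": -1}
    - {"dx": -13,"dy": 75,"dz": 95,"wx": 0,"wy": 0,"wz": 0,"fingers": -1}

```text
t: 23.37
tcp_pos: [633.9, -163.4, 144.9]
eef_rot: [0.638, 0.77, -0.0, -0.0]
force: [0.3, 0.6, -1.8]
grip_width: 11.9
```

Emit:
arm_command:
  series:
    - {"dx": -5,"dy": 28,"dz": 0,"wx": 0,"wy": 0,"wz": -2,"fingers": -1}
    - {"dx": -10,"dy": 56,"dz": 0,"wx": 0,"wy": 0,"wz": -4,"fingers": -1}
    - {"dx": -15,"dy": 86,"dz": 0,"wx": 0,"wy": 0,"wz": -6,"fingers": -1}
    - {"dx": -20,"dy": 116,"dz": 0,"wx": 0,"wy": 0,"wz": -8,"fingers": -1}
    - {"dx": -25,"dy": 146,"dz": 0,"wx": 0,"wy": 0,"wz": -10,"fingers": -1}
    - {"dx": -30,"dy": 175,"dz": 0,"wx": 0,"wy": 0,"wz": -10.8,"fingers": -1}
    - {"dx": -33,"dy": 196,"dz": 0,"wx": 0,"wy": 0,"wz": -10.8,"fingers": -1}
    - {"dx": -33,"dy": 196,"dz": 0,"wx": 0,"wy": 0,"wz": -10.8,"fingers": -1}

```text
t: 24.03
tcp_pos: [599.2, 40.7, 145.2]
eef_rot: [0.704, 0.711, 0.001, -0.002]
force: [-0.0, 0.7, -0.9]
grip_width: 11.9
```

Emit:
arm_command:
  series:
    - {"dx": 0,"dy": 0,"dz": -20,"wx": 0,"wy": 0,"wz": 0,"fingers": -1}
    - {"dx": 0,"dy": 0,"dz": -45,"wx": 0,"wy": 0,"wz": 0,"fingers": -1}
    - {"dx": 0,"dy": 0,"dz": -65,"wx": 0,"wy": 0,"wz": 0,"fingers": -1}
    - {"dx": 0,"dy": 0,"dz": -65,"wx": 0,"wy": 0,"wz": 0,"fingers": -1}
    - {"dx": 0,"dy": 0,"dz": -65,"wx": 0,"wy": 0,"wz": 0,"fingers": -1}
    - {"dx": 0,"dy": 0,"dz": -65,"wx": 0,"wy": 0,"wz": 0,"fingers": -1}

```text
t: 24.53
tcp_pos: [602.1, 33.0, 81.2]
eef_rot: [0.707, 0.707, 0.0, 0.0]
force: [0.6, 0.5, -1.1]
grip_width: 12.0
```

Run:
```python
from h import *
w=vision.camera("wrist"); cv2.imwrite("pics/w9.png",w["color"])
s=vision.camera("scene"); cv2.imwrite("pics/s9.png",cv2.resize(s["color"][100:320,220:440],None,fx=2.7,fy=2.7))
```

```text
(no output)
```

View pics/w9.png

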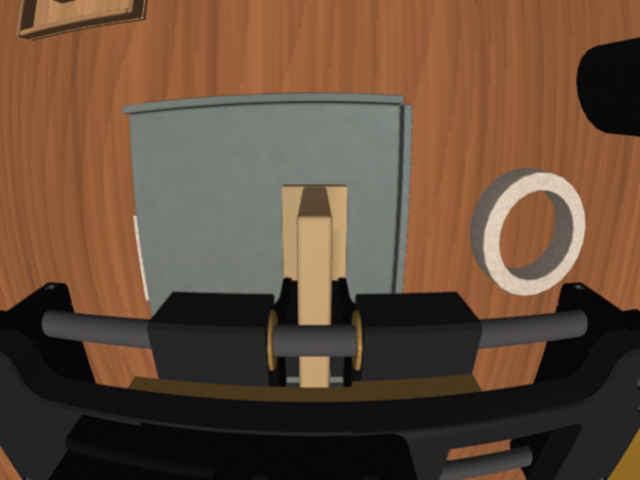

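View pics/s9.png

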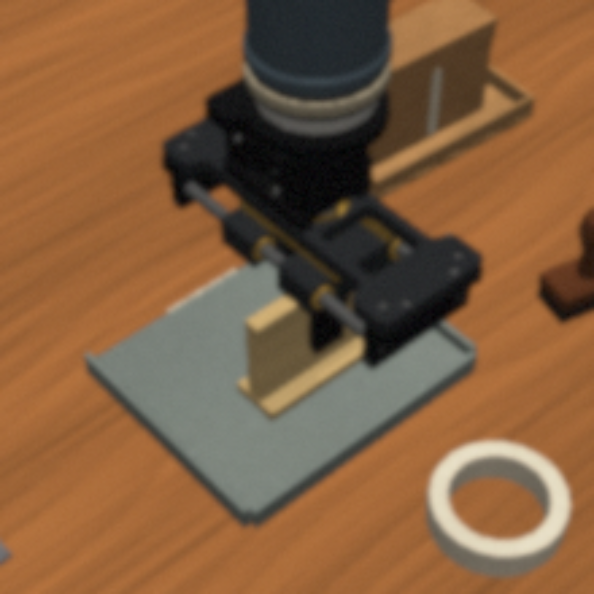

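The marker is square with the bay over the back place. The gap from its foot (right edge at column 347) to the back lip (402) matches the expected ~33 mm. Lowering.

Emit:
arm_command:
  series:
    - {"dx": -1,"dy": 0,"dz": -8,"wx": 0,"wy": 0,"wz": 0,"fingers": -1}
    - {"dx": -1,"dy": 0,"dz": -15,"wx": 0,"wy": 0,"wz": 0,"fingers": -1}
    - {"dx": -1,"dy": 0,"dz": -18,"wx": 0,"wy": 0,"wz": 0,"fingers": -1}
    - {"dx": -1,"dy": 0,"dz": -18,"wx": 0,"wy": 0,"wz": 0,"fingers": -1}
    - {"dx": -1,"dy": 0,"dz": -18,"wx": 0,"wy": 0,"wz": 0,"fingers": -1}

```text
t: 25.05
tcp_pos: [600.6, 32.5, 62.2]
eef_rot: [0.707, 0.707, -0.0, -0.0]
force: [-0.1, 0.4, -1.8]
grip_width: 12.0
```

Emit:
arm_command:
  series:
    - {"dx": 0,"dy": 0,"dz": -1,"wx": 0,"wy": 0,"wz": 0,"fingers": -1}
    - {"dx": 0,"dy": 0,"dz": -1,"wx": 0,"wy": 0,"wz": 0,"fingers": -1}

```text
t: 25.22
tcp_pos: [600.9, 32.6, 61.6]
eef_rot: [0.707, 0.707, 0.0, 0.0]
force: [0.1, -0.9, -1.9]
grip_width: 11.8
```

Emit:
arm_command:
  series:
    - {"dx": 0,"dy": 0,"dz": -1,"wx": 0,"wy": 0,"wz": 0,"fingers": -1}
    - {"dx": 0,"dy": 0,"dz": -1,"wx": 0,"wy": 0,"wz": 0,"fingers": -1}

```text
t: 25.38
tcp_pos: [601.1, 32.7, 60.9]
eef_rot: [0.707, 0.707, 0.0, 0.0]
force: [-0.4, 0.3, -0.2]
grip_width: 11.7
```

Emit:
arm_command:
  series:
    - {"dx": 0,"dy": 0,"dz": -0.5,"wx": 0,"wy": 0,"wz": 0,"fingers": -1}
    - {"dx": 0,"dy": 0,"dz": -0.5,"wx": 0,"wy": 0,"wz": 0,"fingers": -0.4}
    - {"dx": 0,"dy": 0,"dz": 0,"wx": 0,"wy": 0,"wz": 0,"fingers": -0.1}
    - {"dx": 0,"dy": 0,"dz": 0,"wx": 0,"wy": 0,"wz": 0,"fingers": -0.1}
    - {"dx": 0,"dy": 0,"dz": 0,"wx": 0,"wy": 0,"wz": 0,"fingers": -0.1}
    - {"dx": 0,"dy": 0,"dz": 25,"wx": 0,"wy": 0,"wz": 0,"fingers": -0.1}
    - {"dx": 0,"dy": 0,"dz": 60,"wx": 0,"wy": 0,"wz": 0,"fingers": -0.1}
    - {"dx": 0,"dy": 0,"dz": 100,"wx": 0,"wy": 0,"wz": 0,"fingers": -0.1}

```text
t: 26.05
tcp_pos: [599.3, 32.3, 159.8]
eef_rot: [0.707, 0.707, -0.002, -0.002]
force: [0.9, -0.5, 0.5]
grip_width: 38.2
```

Emit:
arm_command:
  series:
    - {"dx": -166,"dy": -292,"dz": 5,"wx": 0,"wy": 0,"wz": 0,"fingers": -0.1}
    - {"dx": -166,"dy": -292,"dz": 5,"wx": 0,"wy": 0,"wz": 0,"fingers": -0.1}
    - {"dx": -166,"dy": -292,"dz": 5,"wx": 0,"wy": 0,"wz": 0,"fingers": -0.1}
    - {"dx": -166,"dy": -292,"dz": 5,"wx": 0,"wy": 0,"wz": 0,"fingers": -0.1}
    - {"dx": -166,"dy": -292,"dz": 5,"wx": 0,"wy": 0,"wz": 0,"fingers": -0.1}
    - {"dx": -166,"dy": -292,"dz": 5,"wx": 0,"wy": 0,"wz": 0,"fingers": -0.1}
    - {"dx": -166,"dy": -292,"dz": 5,"wx": 0,"wy": 0,"wz": 0,"fingers": -0.1}
    - {"dx": -166,"dy": -292,"dz": 5,"wx": 0,"wy": 0,"wz": 0,"fingers": -0.1}

```text
t: 26.72
tcp_pos: [434.7, -258.7, 165.7]
eef_rot: [0.707, 0.707, -0.0, 0.0]
force: [0.9, -0.6, -0.6]
grip_width: 39.2
```

Emit:
arm_command:
  series:
    - {"dx": 0,"dy": 0,"dz": 0,"wx": 0,"wy": 0,"wz": 0,"fingers": -0.1}
    - {"dx": 0,"dy": 0,"dz": 0,"wx": 0,"wy": 0,"wz": 0,"fingers": -0.1}
    - {"dx": 0,"dy": 0,"dz": 0,"wx": 0,"wy": 0,"wz": 0,"fingers": -0.1}

```text
t: 26.97
tcp_pos: [436.3, -256.8, 165.6]
eef_rot: [0.707, 0.707, 0.0, 0.0]
force: [0.4, -1.3, 0.4]
grip_width: 39.0
```

Run:
```python
from h import *
t=vision.camera("top"); cv2.imwrite("pics/t10.png",cv2.resize(t["color"][190:390,235:535],None,fx=2.6,fy=2.6,interpolation=cv2.INTER_CUBIC))
w=vision.camera("wrist"); cv2.imwrite("pics/w10.png",w["color"])
```

```text
(no output)
```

View pics/t10.png

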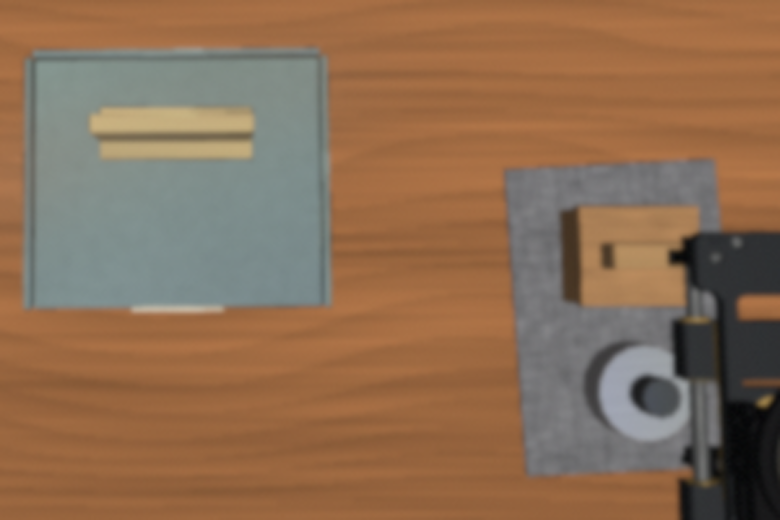

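View pics/w10.png

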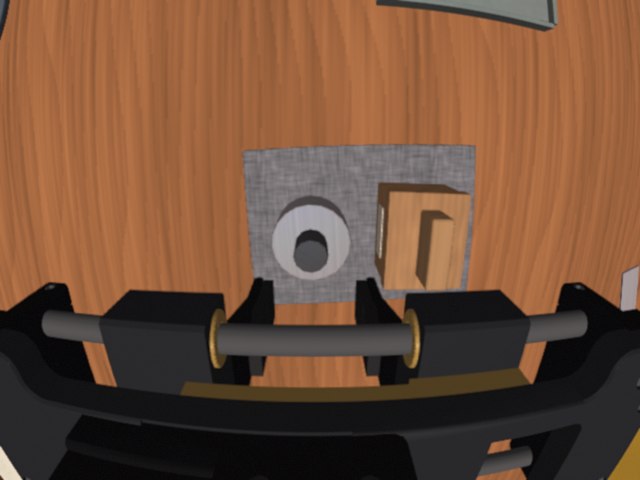

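The top view shows the marker standing parallel to the bay, with its foot centred at zoom (176, 133). The wrist view has the knob at (311, 250), in line with the jaws. A quick numeric check of the marker follows before I pick up the weight.

Run:
```python
from h import *
t=vision.camera("top")
f=lambda u,v,h: plane(t,u/2.6+235-.3,v/2.6+190-.3,h).round(1)
print([f(*q,18) for q in [(100,108),(253,109),(252,158),(100,158)]], f(176,133,18))
print([f(*q,18) for q in [(30,50),(322,48),(331,304),(23,307)]])
print([f(*q,85) for q in [(90,113),(254,108),(254,133),(90,134)]])
```

```text
[array([617.1,  83.6]), array([615.6, -17.1]), array([583.4, -16.1]), array([584.2,  83.5])] [600.2  33.6]
[array([656.1, 130. ]), array([655.8, -63. ]), array([488.4, -66.3]), array([487.8, 133.2])]
[array([606.8,  83. ]), array([609. , -16.6]), array([593.8, -16.4]), array([594.,  83.])]
```

The marker is within 3 mm of the middle and square to within 1°. Now the weight.

Emit:
arm_command:
  series:
    - {"dx": -2,"dy": -2,"dz": -25,"wx": 0,"wy": 0,"wz": 0,"fingers": -0.1}
    - {"dx": -2,"dy": -2,"dz": -50,"wx": 0,"wy": 0,"wz": 0,"fingers": -0.1}
    - {"dx": -2,"dy": -2,"dz": -75,"wx": 0,"wy": 0,"wz": 0,"fingers": -0.1}
    - {"dx": -2,"dy": -2,"dz": -90,"wx": 0,"wy": 0,"wz": 0,"fingers": -0.1}
    - {"dx": -2,"dy": -2,"dz": -97,"wx": 0,"wy": 0,"wz": 0,"fingers": -0.1}
    - {"dx": -2,"dy": -2,"dz": -97,"wx": 0,"wy": 0,"wz": 0,"fingers": -0.1}
    - {"dx": -2,"dy": -2,"dz": -97,"wx": 0,"wy": 0,"wz": 0,"fingers": -0.1}

```text
t: 27.7
tcp_pos: [435.0, -258.5, 68.9]
eef_rot: [0.707, 0.708, 0.0, 0.0]
force: [0.4, -0.3, -0.8]
grip_width: 39.0
```

Emit:
arm_command:
  series:
    - {"dx": 0,"dy": 0,"dz": 0,"wx": 0,"wy": 0,"wz": 0,"fingers": -0.4}
    - {"dx": 0,"dy": 0,"dz": 0,"wx": 0,"wy": 0,"wz": 0,"fingers": -1}
    - {"dx": 0,"dy": 0,"dz": 0,"wx": 0,"wy": 0,"wz": 0,"fingers": -1}
    - {"dx": 0,"dy": 0,"dz": 0,"wx": 0,"wy": 0,"wz": 0,"fingers": -1}
    - {"dx": 0,"dy": 0,"dz": 0,"wx": 0,"wy": 0,"wz": 0,"fingers": -1}
  grip_force: 40

```text
t: 28.12
tcp_pos: [434.3, -259.5, 69.3]
eef_rot: [0.707, 0.707, -0.0, 0.001]
force: [-0.2, 1.0, 6.0]
grip_width: 23.2
```

Emit:
arm_command:
  series:
    - {"dx": 0,"dy": 0,"dz": 5,"wx": 0,"wy": 0,"wz": 0,"fingers": -1}
    - {"dx": 0,"dy": 0,"dz": 20,"wx": 0,"wy": 0,"wz": 0,"fingers": -1}
    - {"dx": 0,"dy": 0,"dz": 45,"wx": 0,"wy": 0,"wz": 0,"fingers": -1}
    - {"dx": 0,"dy": 0,"dz": 70,"wx": 0,"wy": 0,"wz": 0,"fingers": -1}
    - {"dx": 0,"dy": 0,"dz": 95,"wx": 0,"wy": 0,"wz": 0,"fingers": -1}
    - {"dx": 5,"dy": 12,"dz": 105,"wx": 0,"wy": 0,"wz": 0,"fingers": -1}
    - {"dx": 12,"dy": 30,"dz": 105,"wx": 0,"wy": 0,"wz": 0,"fingers": -1}
    - {"dx": 22,"dy": 54,"dz": 105,"wx": 0,"wy": 0,"wz": 0,"fingers": -1}

```text
t: 28.78
tcp_pos: [455.1, -205.7, 173.4]
eef_rot: [0.709, 0.706, -0.001, 0.0]
force: [0.2, -0.3, -6.5]
grip_width: 23.1
```

Emit:
arm_command:
  series:
    - {"dx": 12,"dy": 29,"dz": 0,"wx": 0,"wy": 0,"wz": 0,"fingers": -1}
    - {"dx": 24,"dy": 58,"dz": 0,"wx": 0,"wy": 0,"wz": 0,"fingers": -1}
    - {"dx": 36,"dy": 87,"dz": 0,"wx": 0,"wy": 0,"wz": 0,"fingers": -1}
    - {"dx": 48,"dy": 116,"dz": 0,"wx": 0,"wy": 0,"wz": 0,"fingers": -1}
    - {"dx": 60,"dy": 145,"dz": 0,"wx": 0,"wy": 0,"wz": 0,"fingers": -1}
    - {"dx": 72,"dy": 174,"dz": 0,"wx": 0,"wy": 0,"wz": 0,"fingers": -1}
    - {"dx": 83,"dy": 200,"dz": 0,"wx": 0,"wy": 0,"wz": 0,"fingers": -1}
    - {"dx": 83,"dy": 200,"dz": 0,"wx": 0,"wy": 0,"wz": 0,"fingers": -1}

```text
t: 29.45
tcp_pos: [540.1, 3.8, 173.2]
eef_rot: [0.704, 0.71, 0.003, -0.002]
force: [1.0, 1.9, -4.1]
grip_width: 23.0
```

Emit:
arm_command:
  series:
    - {"dx": 0,"dy": 0,"dz": -20,"wx": 0,"wy": 0,"wz": 0,"fingers": -1}
    - {"dx": 0,"dy": 0,"dz": -45,"wx": 0,"wy": 0,"wz": 0,"fingers": -1}
    - {"dx": 0,"dy": 0,"dz": -70,"wx": 0,"wy": 0,"wz": 0,"fingers": -1}
    - {"dx": 0,"dy": 0,"dz": -85,"wx": 0,"wy": 0,"wz": 0,"fingers": -1}
    - {"dx": 0,"dy": 0,"dz": -90,"wx": 0,"wy": 0,"wz": 0,"fingers": -1}
    - {"dx": 0,"dy": 0,"dz": -90,"wx": 0,"wy": 0,"wz": 0,"fingers": -1}
    - {"dx": 0,"dy": 0,"dz": -90,"wx": 0,"wy": 0,"wz": 0,"fingers": -1}

```text
t: 30.03
tcp_pos: [539.1, -4.7, 83.7]
eef_rot: [0.707, 0.707, 0.0, -0.0]
force: [0.5, 0.1, -5.1]
grip_width: 23.1
```

Emit:
arm_command:
  series:
    - {"dx": 0,"dy": 0,"dz": -4,"wx": 0,"wy": 0,"wz": 0,"fingers": -1}
    - {"dx": 0,"dy": 0,"dz": -7,"wx": 0,"wy": 0,"wz": 0,"fingers": -1}
    - {"dx": 0,"dy": 0,"dz": -7,"wx": 0,"wy": 0,"wz": 0,"fingers": -1}
    - {"dx": 0,"dy": 0,"dz": -7,"wx": 0,"wy": 0,"wz": 0,"fingers": -1}

```text
t: 30.37
tcp_pos: [539.2, -5.3, 76.8]
eef_rot: [0.707, 0.707, 0.0, 0.0]
force: [0.6, 0.6, -6.2]
grip_width: 23.0
```

Emit:
arm_command:
  series:
    - {"dx": 0,"dy": 0,"dz": -1,"wx": 0,"wy": 0,"wz": 0,"fingers": -1}
    - {"dx": 0,"dy": 0,"dz": -1,"wx": 0,"wy": 0,"wz": 0,"fingers": -1}

```text
t: 30.53
tcp_pos: [539.1, -5.2, 75.7]
eef_rot: [0.707, 0.707, 0.0, 0.0]
force: [0.2, 0.0, -5.4]
grip_width: 23.3
```

Emit:
arm_command:
  series:
    - {"dx": 0,"dy": 0,"dz": -1,"wx": 0,"wy": 0,"wz": 0,"fingers": -1}
    - {"dx": 0,"dy": 0,"dz": -1,"wx": 0,"wy": 0,"wz": 0,"fingers": -1}

```text
t: 30.7
tcp_pos: [539.2, -5.2, 75.4]
eef_rot: [0.707, 0.707, -0.0, 0.0]
force: [-3.5, -0.3, 3.1]
grip_width: 23.1
```

Emit:
arm_command:
  series:
    - {"dx": 0,"dy": 0,"dz": 0,"wx": 0,"wy": 0,"wz": 0,"fingers": -0.4}
    - {"dx": 0,"dy": 0,"dz": 0,"wx": 0,"wy": 0,"wz": 0,"fingers": -0.12}
    - {"dx": 0,"dy": 0,"dz": 0,"wx": 0,"wy": 0,"wz": 0,"fingers": -0.12}
    - {"dx": 0,"dy": 0,"dz": 0,"wx": 0,"wy": 0,"wz": 0,"fingers": -0.12}
    - {"dx": 0,"dy": 0,"dz": 20,"wx": 0,"wy": 0,"wz": 0,"fingers": -0.12}
    - {"dx": 0,"dy": 0,"dz": 50,"wx": 0,"wy": 0,"wz": 0,"fingers": -0.12}
    - {"dx": 0,"dy": 0,"dz": 85,"wx": 0,"wy": 0,"wz": 0,"fingers": -0.12}
    - {"dx": 0,"dy": 0,"dz": 85,"wx": 0,"wy": 0,"wz": 0,"fingers": -0.12}

```text
t: 31.37
tcp_pos: [543.4, -4.2, 165.6]
eef_rot: [0.707, 0.707, 0.004, 0.004]
force: [1.6, 0.2, 0.9]
grip_width: 38.3
```

Emit:
arm_command:
  series:
    - {"dx": -20,"dy": -250,"dz": 0,"wx": 0,"wy": 0,"wz": 0,"fingers": -0.12}
    - {"dx": -20,"dy": -250,"dz": 0,"wx": 0,"wy": 0,"wz": 0,"fingers": -0.12}
    - {"dx": -20,"dy": -250,"dz": 0,"wx": 0,"wy": 0,"wz": 0,"fingers": -0.12}
    - {"dx": -20,"dy": -250,"dz": 0,"wx": 0,"wy": 0,"wz": 0,"fingers": -0.12}
    - {"dx": -20,"dy": -250,"dz": 0,"wx": 0,"wy": 0,"wz": 0,"fingers": -0.12}
    - {"dx": -20,"dy": -250,"dz": 0,"wx": 0,"wy": 0,"wz": 0,"fingers": -0.12}
    - {"dx": -20,"dy": -250,"dz": 0,"wx": 0,"wy": 0,"wz": 0,"fingers": -0.12}
    - {"dx": -20,"dy": -250,"dz": 0,"wx": 0,"wy": 0,"wz": 0,"fingers": -0.12}

```text
t: 32.03
tcp_pos: [518.3, -258.8, 159.1]
eef_rot: [0.71, 0.705, -0.0, 0.0]
force: [-0.9, 1.0, -0.6]
grip_width: 38.6
```

Emit:
arm_command:
  series:
    - {"dx": 0,"dy": 0,"dz": -20,"wx": 0,"wy": 0,"wz": 0,"fingers": -0.12}
    - {"dx": 0,"dy": 0,"dz": -40,"wx": 0,"wy": 0,"wz": 0,"fingers": -0.12}
    - {"dx": 0,"dy": 0,"dz": -40,"wx": 0,"wy": 0,"wz": 0,"fingers": -0.12}
    - {"dx": 0,"dy": 0,"dz": -40,"wx": 0,"wy": 0,"wz": 0,"fingers": -0.12}
    - {"dx": 0,"dy": 0,"dz": -40,"wx": 0,"wy": 0,"wz": 0,"fingers": -0.12}

```text
t: 32.45
tcp_pos: [520.1, -254.0, 120.4]
eef_rot: [0.706, 0.708, 0.001, 0.001]
force: [0.4, -0.0, 0.1]
grip_width: 38.2
```

Run:
```python
from h import *
w=vision.camera("wrist"); cv2.imwrite("pics/w11.png",w["color"])
```

```text
(no output)
```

View pics/w11.png

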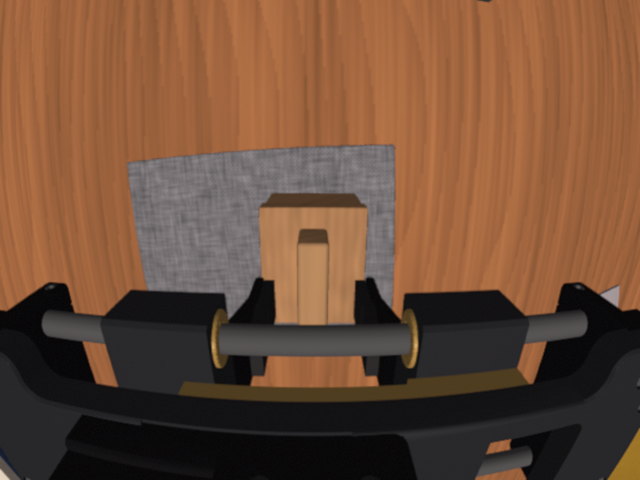

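The bar (centre column 313) is lined up, so I'll grasp it.

Emit:
arm_command:
  series:
    - {"dx": -1,"dy": -1,"dz": -15,"wx": 0,"wy": 0,"wz": 0,"fingers": -0.12}
    - {"dx": -1,"dy": -1,"dz": -30,"wx": 0,"wy": 0,"wz": 0,"fingers": -0.12}
    - {"dx": -1,"dy": -1,"dz": -37,"wx": 0,"wy": 0,"wz": 0,"fingers": -0.12}
    - {"dx": -1,"dy": -1,"dz": -37,"wx": 0,"wy": 0,"wz": 0,"fingers": -0.12}
    - {"dx": -1,"dy": -1,"dz": -37,"wx": 0,"wy": 0,"wz": 0,"fingers": -0.6}
    - {"dx": -1,"dy": -1,"dz": -37,"wx": 0,"wy": 0,"wz": 0,"fingers": -1}
    - {"dx": -1,"dy": -1,"dz": -37,"wx": 0,"wy": 0,"wz": 0,"fingers": -1}
    - {"dx": -1,"dy": -1,"dz": -37,"wx": 0,"wy": 0,"wz": 0,"fingers": -1}
  grip_force: 25

```text
t: 33.17
tcp_pos: [518.6, -256.4, 83.4]
eef_rot: [0.707, 0.707, 0.0, 0.001]
force: [-0.4, 0.8, 0.6]
grip_width: 19.1
```

Emit:
arm_command:
  series:
    - {"dx": 0,"dy": 0,"dz": 0,"wx": 0,"wy": 0,"wz": 0,"fingers": -1}
    - {"dx": 0,"dy": 0,"dz": 0,"wx": 0,"wy": 0,"wz": 0,"fingers": -1}

```text
t: 33.33
tcp_pos: [518.5, -256.3, 83.1]
eef_rot: [0.707, 0.707, 0.0, 0.001]
force: [0.6, 0.2, 1.7]
grip_width: 15.8
```

Emit:
arm_command:
  series:
    - {"dx": 0,"dy": 0,"dz": 5,"wx": 0,"wy": 0,"wz": 0,"fingers": -1}
    - {"dx": 0,"dy": 0,"dz": 20,"wx": 0,"wy": 0,"wz": 0,"fingers": -1}
    - {"dx": 0,"dy": 0,"dz": 45,"wx": 0,"wy": 0,"wz": 0,"fingers": -1}
    - {"dx": 0,"dy": 0,"dz": 70,"wx": 0,"wy": 0,"wz": 0,"fingers": -1}
    - {"dx": 0,"dy": 0,"dz": 95,"wx": 0,"wy": 0,"wz": 0,"fingers": -1}
    - {"dx": 1,"dy": 10,"dz": 112,"wx": 0,"wy": 0,"wz": 0,"fingers": -1}
    - {"dx": 2,"dy": 30,"dz": 117,"wx": 0,"wy": 0,"wz": 0,"fingers": -1}
    - {"dx": 4,"dy": 56,"dz": 117,"wx": 0,"wy": 0,"wz": 0,"fingers": -1}

```text
t: 34.0
tcp_pos: [522.4, -202.0, 201.4]
eef_rot: [0.709, 0.705, 0.0, 0.002]
force: [0.1, 0.4, -2.4]
grip_width: 15.7
```

Emit:
arm_command:
  series:
    - {"dx": 2,"dy": 28,"dz": 0,"wx": 0,"wy": 0,"wz": 0,"fingers": -1}
    - {"dx": 4,"dy": 58,"dz": 0,"wx": 0,"wy": 0,"wz": 0,"fingers": -1}
    - {"dx": 6,"dy": 90,"dz": 0,"wx": 0,"wy": 0,"wz": 0,"fingers": -1}
    - {"dx": 8,"dy": 122,"dz": 0,"wx": 0,"wy": 0,"wz": 0,"fingers": -1}
    - {"dx": 10,"dy": 154,"dz": 0,"wx": 0,"wy": 0,"wz": 0,"fingers": -1}
    - {"dx": 12,"dy": 186,"dz": 0,"wx": 0,"wy": 0,"wz": 0,"fingers": -1}
    - {"dx": 14,"dy": 216,"dz": 0,"wx": 0,"wy": 0,"wz": 0,"fingers": -1}
    - {"dx": 16,"dy": 244,"dz": 0,"wx": 0,"wy": 0,"wz": 0,"fingers": -1}

```text
t: 34.67
tcp_pos: [537.4, 45.7, 199.6]
eef_rot: [0.707, 0.707, -0.0, -0.0]
force: [0.7, 0.0, -1.0]
grip_width: 16.1
```

Emit:
arm_command:
  series:
    - {"dx": 1,"dy": 20,"dz": 0,"wx": 0,"wy": 0,"wz": 0,"fingers": -1}
    - {"dx": 1,"dy": 29,"dz": 0,"wx": 0,"wy": 0,"wz": 0,"fingers": -1}
    - {"dx": 1,"dy": 29,"dz": -20,"wx": 0,"wy": 0,"wz": 0,"fingers": -1}
    - {"dx": 1,"dy": 29,"dz": -45,"wx": 0,"wy": 0,"wz": 0,"fingers": -1}
    - {"dx": 1,"dy": 29,"dz": -60,"wx": 0,"wy": 0,"wz": 0,"fingers": -1}
    - {"dx": 1,"dy": 29,"dz": -60,"wx": 0,"wy": 0,"wz": 0,"fingers": -1}
    - {"dx": 1,"dy": 29,"dz": -60,"wx": 0,"wy": 0,"wz": 0,"fingers": -1}

```text
t: 35.25
tcp_pos: [538.5, 71.8, 139.0]
eef_rot: [0.708, 0.707, -0.001, -0.001]
force: [0.4, 0.7, -0.7]
grip_width: 15.9
```

Run:
```python
from h import *
w=vision.camera("wrist"); cv2.imwrite("pics/w12.png",w["color"])
s=vision.camera("scene"); cv2.imwrite("pics/s12.png",cv2.resize(s["color"][80:300,220:440],None,fx=2.7,fy=2.7))
```

```text
(no output)
```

View pics/w12.png

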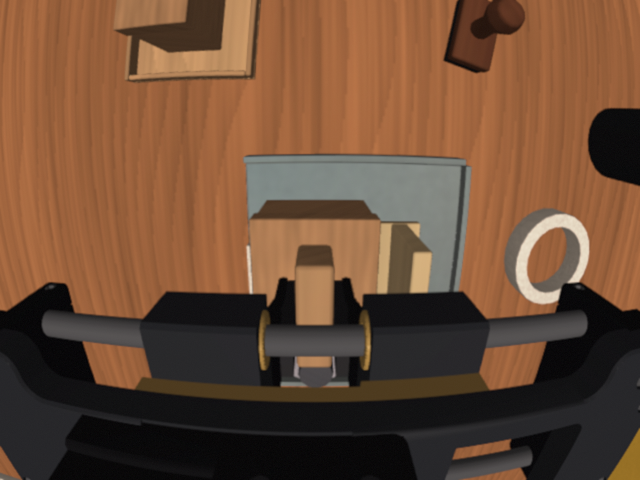

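View pics/s12.png

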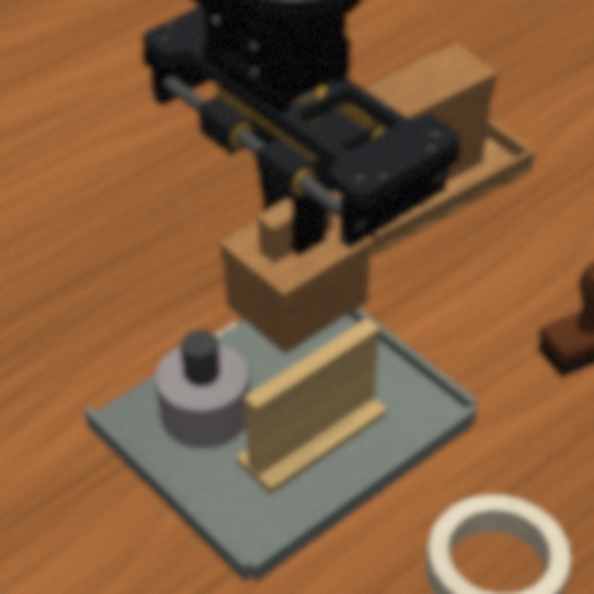

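Clear of the weight and marker and aligned with the bay. Lowering.

Emit:
arm_command:
  series:
    - {"dx": 0,"dy": 0,"dz": -15,"wx": 0,"wy": 0,"wz": 0,"fingers": -1}
    - {"dx": 0,"dy": 0,"dz": -30,"wx": 0,"wy": 0,"wz": 0,"fingers": -1}
    - {"dx": 0,"dy": 0,"dz": -42,"wx": 0,"wy": 0,"wz": 0,"fingers": -1}
    - {"dx": 0,"dy": 0,"dz": -47,"wx": 0,"wy": 0,"wz": 0,"fingers": -1}
    - {"dx": 0,"dy": 0,"dz": -47,"wx": 0,"wy": 0,"wz": 0,"fingers": -1}
    - {"dx": 0,"dy": 0,"dz": -47,"wx": 0,"wy": 0,"wz": 0,"fingers": -1}

```text
t: 35.85
tcp_pos: [539.5, 72.9, 93.0]
eef_rot: [0.707, 0.707, 0.0, 0.0]
force: [0.2, -0.4, -2.8]
grip_width: 15.7
```

Emit:
arm_command:
  series:
    - {"dx": 0,"dy": 0,"dz": -1,"wx": 0,"wy": 0,"wz": 0,"fingers": -1}
    - {"dx": 0,"dy": 0,"dz": -1,"wx": 0,"wy": 0,"wz": 0,"fingers": -1}

```text
t: 36.02
tcp_pos: [539.6, 73.0, 92.2]
eef_rot: [0.707, 0.707, 0.001, 0.0]
force: [0.1, -0.3, -2.0]
grip_width: 16.0
```

Emit:
arm_command:
  series:
    - {"dx": 0,"dy": 0,"dz": -1,"wx": 0,"wy": 0,"wz": 0,"fingers": -1}
    - {"dx": 0,"dy": 0,"dz": -2,"wx": 0,"wy": 0,"wz": 0,"fingers": -1}
    - {"dx": 0,"dy": 0,"dz": -2,"wx": 0,"wy": 0,"wz": 0,"fingers": -1}

```text
t: 36.27
tcp_pos: [539.0, 72.8, 89.5]
eef_rot: [0.707, 0.707, 0.0, 0.0]
force: [0.1, -1.2, -2.6]
grip_width: 15.8
```

Emit:
arm_command:
  series:
    - {"dx": 0,"dy": 0,"dz": -1,"wx": 0,"wy": 0,"wz": 0,"fingers": -1}
    - {"dx": 0,"dy": 0,"dz": -1,"wx": 0,"wy": 0,"wz": 0,"fingers": -1}

```text
t: 36.43
tcp_pos: [539.4, 72.9, 89.0]
eef_rot: [0.707, 0.707, 0.0, 0.0]
force: [0.1, -0.5, 2.3]
grip_width: 15.8
```

Emit:
arm_command:
  series:
    - {"dx": 0,"dy": 0,"dz": -0.5,"wx": 0,"wy": 0,"wz": 0,"fingers": -1}
    - {"dx": 0,"dy": 0,"dz": -0.5,"wx": 0,"wy": 0,"wz": 0,"fingers": -1}

```text
t: 36.6
tcp_pos: [539.4, 72.9, 88.9]
eef_rot: [0.707, 0.707, 0.0, 0.0]
force: [-1.3, -0.3, 7.3]
grip_width: 16.2
```

Contact is felt, so I'll release, rise and pull back.

Emit:
arm_command:
  series:
    - {"dx": 0,"dy": 0,"dz": 1,"wx": 0,"wy": 0,"wz": 0,"fingers": -0.4}
    - {"dx": 0,"dy": 0,"dz": 1,"wx": 0,"wy": 0,"wz": 0,"fingers": -0.12}
    - {"dx": 0,"dy": 0,"dz": 1,"wx": 0,"wy": 0,"wz": 0,"fingers": -0.12}
    - {"dx": 0,"dy": 0,"dz": 1,"wx": 0,"wy": 0,"wz": 0,"fingers": -0.12}
    - {"dx": 0,"dy": 0,"dz": 20,"wx": 0,"wy": 0,"wz": 0,"fingers": -0.12}
    - {"dx": 0,"dy": 0,"dz": 50,"wx": 0,"wy": 0,"wz": 0,"fingers": -0.12}
    - {"dx": 0,"dy": 0,"dz": 85,"wx": 0,"wy": 0,"wz": 0,"fingers": -0.12}
    - {"dx": 0,"dy": 0,"dz": 120,"wx": 0,"wy": 0,"wz": 0,"fingers": -0.12}

```text
t: 37.27
tcp_pos: [538.4, 72.8, 208.7]
eef_rot: [0.707, 0.707, -0.001, -0.001]
force: [1.0, 0.1, 0.3]
grip_width: 38.2
```

Emit:
arm_command:
  series:
    - {"dx": -60,"dy": -300,"dz": 20,"wx": 0,"wy": 0,"wz": 0,"fingers": 0}
    - {"dx": -60,"dy": -300,"dz": 20,"wx": 0,"wy": 0,"wz": 0,"fingers": 0}
    - {"dx": -60,"dy": -300,"dz": 20,"wx": 0,"wy": 0,"wz": 0,"fingers": 0}
    - {"dx": -60,"dy": -300,"dz": 20,"wx": 0,"wy": 0,"wz": 0,"fingers": 0}
    - {"dx": -60,"dy": -300,"dz": 20,"wx": 0,"wy": 0,"wz": 0,"fingers": 0}
    - {"dx": -60,"dy": -300,"dz": 20,"wx": 0,"wy": 0,"wz": 0,"fingers": 0}
    - {"dx": -60,"dy": -300,"dz": 20,"wx": 0,"wy": 0,"wz": 0,"fingers": 0}
    - {"dx": -60,"dy": -300,"dz": 20,"wx": 0,"wy": 0,"wz": 0,"fingers": 0}

```text
t: 37.93
tcp_pos: [476.8, -234.5, 228.0]
eef_rot: [0.71, 0.704, -0.001, 0.001]
force: [-0.1, -0.4, -1.1]
grip_width: 43.3
```

Emit:
arm_command:
  series:
    - {"dx": 0,"dy": 0,"dz": 0,"wx": 0,"wy": 0,"wz": 0,"fingers": 0}
    - {"dx": 0,"dy": 0,"dz": 0,"wx": 0,"wy": 0,"wz": 0,"fingers": 0}
    - {"dx": 0,"dy": 0,"dz": 0,"wx": 0,"wy": 0,"wz": 0,"fingers": 0}
    - {"dx": 0,"dy": 0,"dz": 0,"wx": 0,"wy": 0,"wz": 0,"fingers": 0}

```text
t: 38.27
tcp_pos: [479.6, -225.2, 228.0]
eef_rot: [0.706, 0.708, 0.0, -0.0]
force: [0.1, -0.0, -1.0]
grip_width: 43.8
```

Run:
```python
from h import *
t=vision.camera("top"); c=t["color"]
cv2.imwrite("pics/t13.png",cv2.resize(c[195:325,235:375],None,fx=5,fy=4.6,interpolation=cv2.INTER_CUBIC)[:600])
cv2.imwrite("pics/t13b.png",c)
s=vision.camera("scene"); cv2.imwrite("pics/s13.png",s["color"])
```

```text
(no output)
```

View pics/t13.png

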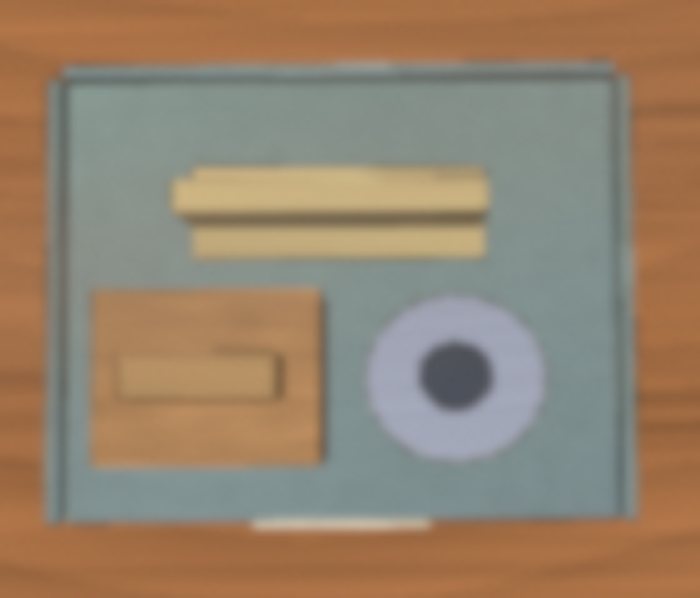

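View pics/t13b.png

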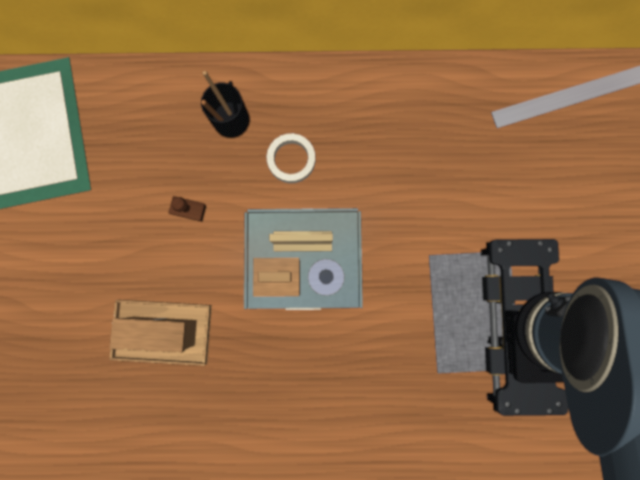

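View pics/s13.png

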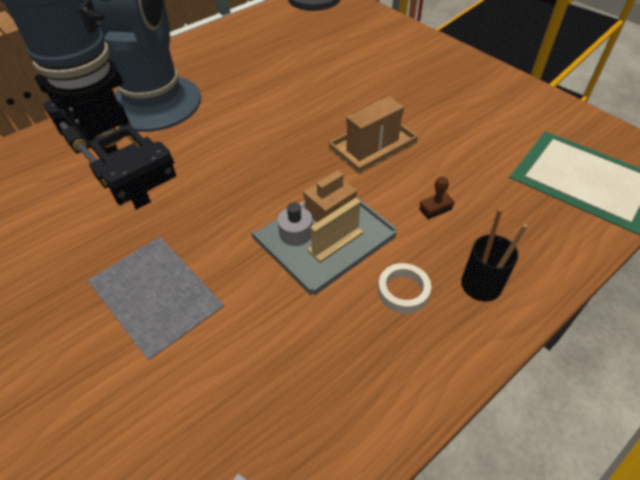

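The card box (zoom 92–323, 290–467) and the knob (456, 376) match the first picture to within a pixel or two. The case stands squarely in the tray, and the stamp and tape haven't moved. Handing in.

Run:
```python
from bench import bot
print(bot.finish_job())
```

```text
the job is handed in; nothing more can be done
None
```

The job is done and handed in at about 38 s of the 131 s allowed. The card box and weight went to the mat, and the case went into the tray. The marker then took the case's place, and the weight and card box went back where they had stood. Every set-down was by felt contact.

- **Marker:** it measured about 3 mm or less from the middle of the back place and square to about 1°.
- **Card box and weight:** in the final top view they match the first picture to within a pixel or two, about 1–3 mm. The card box is turned as it was.
- **Case:** it looks upright and square in the tray in both final camera views, and just before I lowered it, it was centred to about 1 mm. I did not measure it again numerically after release.
- **Stamp and tape:** both look unmoved.
- **Disagreement:** the cameras differed by about 2–4 mm in x, with the wrist and scene views reading further out than the top view. I used values in between, well inside the tolerances. No check failed.

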